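# Screen the washed labware on the grate and pick off the bottles

### The job

The white tip-up tray of the bench screen holds washed sample bottles mixed with small caps and vials: lift it by its blue handle right up so that everything goes out on to the grate and the small pieces drop through, then lower the tray back to level while the three bottles stay on the grate. Then pick the three square bottles off the grate and set them down in the low blue tray, standing or lying on its floor and not on top of each other, with the small pieces left in the catch pan. Do not shift the beaker that stands in the blue tray or the things lying about.

Things in the scene. Friction and masses are not known exactly. Their poses are not given: they have to be found in the camera images.
- sorter: grey and clear bench screen, fixed; origin on the worktop below the middle of the tray's hinge. +y is the tipping direction: grate from y = 4 to 154 mm, the tip-up tray on the -y side. Under the grate is a closed catch pan with clear walls. Walls beside the grate rise 18 mm above the bars, the one at its +y end 31 mm; cheeks by the hinge (x = +-100, y = -14 to 6 mm) reach z = 117 mm
- hinge_mid (a point): middle of the tray's hinge line, which runs along the sorter's x axis; it is at the tray's open lip, 97 mm above the worktop (the level tray's floor height). The white tray is 190 mm wide, reaches 144 mm to -y, has walls 40 mm high on three sides, and weighs about 0.45 kg; tipping empties it over the lip on to the grate
- grate_mid (a point): middle of the steel grate, at the height of its bar tops (85 mm above the worktop); axes as the sorter's. The grate is 196 mm wide (x) and 150 mm long (y), of round 6 mm bars both ways, openings about 43 x 44 mm. Bottles standing on it reach 80 mm above the bars and may touch one another, so that a fast lift can drag a neighbour up
- tip_tray (a joint): tilt of the white tray, rad: 0 = level on its rest, grows as the handle end rises, stop at 1.35. Swings freely, lightly damped; let go, it falls back. Contents slide from about 0.6. At 1.2 or more the bottles come to stand or lean on the tray, foot on the grate, and mostly stay upright on the grate as it is lowered; tipped less, one may fall back in (tip again)
- tray_handle (a point): middle of the blue round handle bar (12 mm thick, 120 mm long, parallel to the hinge), fixed to the tray; with the tray level it is at y = -190, z = 127 mm of the sorter. Free space of 40 mm between the bar and the tray's end wall, whose top is 10 mm above the bar's middle; axes turn with the tray
- bottle_white: loose grey square sample bottle with white ribbed cap, 50 x 50 mm, 80 mm long over the cap, about 0.08 kg; origin at its centre; own -y points to the cap, +y to the flat base. Square body from y = -20 to +40 mm, round cap (45 mm) from -23 to -40 mm. Starts lying in the tip-up tray
- bottle_orange: loose grey square sample bottle with orange ribbed cap, 50 x 50 mm, 80 mm long over the cap, about 0.08 kg; origin at its centre; own -y points to the cap, +y to the flat base. Square body from y = -20 to +40 mm, round cap (45 mm) from -23 to -40 mm. Starts lying in the tip-up tray
- bottle_green: loose grey square sample bottle with green ribbed cap, 50 x 50 mm, 80 mm long over the cap, about 0.08 kg; origin at its centre; own -y points to the cap, +y to the flat base. Square body from y = -20 to +40 mm, round cap (45 mm) from -23 to -40 mm. Starts lying in the tip-up tray
- cap_a: loose blue screw cap, 32 mm in diameter, 13 mm high, origin at the centre of its underside as it starts. It starts in the tip-up tray and is small enough to fall through the grate
- cap_b: a second, equal blue screw cap. It starts in the tip-up tray and is small enough to fall through the grate
- red_vial: loose small vial with red cap, 16 mm in diameter, 40 mm high, origin at the centre of its underside. It starts in the tip-up tray and is small enough to fall through the grate
- blue_vial: loose small vial with blue cap, 18 mm in diameter, 46 mm high, origin at the centre of its underside. It starts in the tip-up tray and is small enough to fall through the grate
- keep_tray: low blue tray for the bottles, fixed, on either side of the sorter: 250 mm (its x) by 190 mm (its y), walls 4 mm thick, rim 18 mm high, inner floor 4 mm above the worktop; origin at the centre of its underside
- beaker: loose clear plastic beaker, 56 mm in diameter, 70 mm high, standing in the blue tray at no fixed place; origin at the centre of its underside; must be left standing where it is
- notebook: bystander: closed red notebook, 210 mm (x) by 151 mm (y), 12 mm thick, fixed, on the other side of the sorter; origin at the centre of its underside
- timer: bystander: white lab timer lying on the notebook, 64 x 62 x 19 mm, origin at the centre of its underside
- conical_tube: bystander: capped clear tube with blue cap lying behind the sorter, 119 mm long (its y), 20 mm thick, origin under its middle
- amber_vial: bystander: standing amber vial with black cap, 28 mm in diameter, 62 mm high, origin at the centre of its underside
- dropper: bystander: standing white dropper bottle with red tip, 26 mm in diameter, 62 mm high, origin at the centre of its underside

How it is judged (in metres and radians):
On the way, in this order (a step that is already met when the one before it is completed fails the run):
1. with the tray tipped up (beyond 0.9 rad), all three bottles are on the grate (value of joint tip_tray above 0.9 rad and x of bottle_white in the frame of grate_mid between -0.1 and 0.1 m and y of bottle_white in the frame of grate_mid between -0.07 and 0.078 m and z of bottle_white in the frame of grate_mid between 0.01 and 0.065 m and x of bottle_orange in the frame of grate_mid between -0.1 and 0.1 m and y of bottle_orange in the frame of grate_mid between -0.07 and 0.078 m and z of bottle_orange in the frame of grate_mid between 0.01 and 0.065 m and x of bottle_green in the frame of grate_mid between -0.1 and 0.1 m and y of bottle_green in the frame of grate_mid between -0.07 and 0.078 m and z of bottle_green in the frame of grate_mid between 0.01 and 0.065 m), for 0.2 s.
2. the tray is lowered to level again while all three bottles are still on the grate (value of joint tip_tray below 0.1 rad and x of bottle_white in the frame of grate_mid between -0.1 and 0.1 m and y of bottle_white in the frame of grate_mid between -0.07 and 0.078 m and z of bottle_white in the frame of grate_mid between 0.01 and 0.065 m and x of bottle_orange in the frame of grate_mid between -0.1 and 0.1 m and y of bottle_orange in the frame of grate_mid between -0.07 and 0.078 m and z of bottle_orange in the frame of grate_mid between 0.01 and 0.065 m and x of bottle_green in the frame of grate_mid between -0.1 and 0.1 m and y of bottle_green in the frame of grate_mid between -0.07 and 0.078 m and z of bottle_green in the frame of grate_mid between 0.01 and 0.065 m), for 0.2 s.
At the end, for the whole second after the job is handed in: All three bottles are at rest on the floor of the blue tray (centre inside its rim, 15 to 55 mm above the worktop), all four small pieces lie in the catch pan, at least 20 mm below the top of the grate, and the tip-up tray is level (below 0.1 rad) (x of bottle_white in the frame of keep_tray between -0.115 and 0.115 m and y of bottle_white in the frame of keep_tray between -0.085 and 0.085 m and z of bottle_white in the frame of keep_tray between 0.015 and 0.055 m and linear speed of each of bottle_white, bottle_orange, bottle_green below 0.03 m/s and x of bottle_orange in the frame of keep_tray between -0.115 and 0.115 m and y of bottle_orange in the frame of keep_tray between -0.085 and 0.085 m and z of bottle_orange in the frame of keep_tray between 0.015 and 0.055 m and x of bottle_green in the frame of keep_tray between -0.115 and 0.115 m and y of bottle_green in the frame of keep_tray between -0.085 and 0.085 m and z of bottle_green in the frame of keep_tray between 0.015 and 0.055 m and x of cap_a in the frame of grate_mid between -0.1 and 0.1 m and y of cap_a in the frame of grate_mid between -0.08 and 0.08 m and z of cap_a in the frame of grate_mid between -0.09 and -0.02 m and x of cap_b in the frame of grate_mid between -0.1 and 0.1 m and y of cap_b in the frame of grate_mid between -0.08 and 0.08 m and z of cap_b in the frame of grate_mid between -0.09 and -0.02 m and x of red_vial in the frame of grate_mid between -0.1 and 0.1 m and y of red_vial in the frame of grate_mid between -0.08 and 0.08 m and z of red_vial in the frame of grate_mid between -0.09 and -0.02 m and x of blue_vial in the frame of grate_mid between -0.1 and 0.1 m and y of blue_vial in the frame of grate_mid between -0.08 and 0.08 m and z of blue_vial in the frame of grate_mid between -0.09 and -0.02 m and value of joint tip_tray below 0.1 rad); the robot touches nothing.
It fails at once if the beaker or a bystander is shifted by more than 30 mm or knocked over (distance of any of beaker, timer, conical_tube, amber_vial, dropper from where it was at the start of the episode above 0.03 m or angle between any of beaker, amber_vial, dropper's own z axis and vertical above 0.5 rad).
It also fails if it takes over 72 s, if anything falls off the work surface, if the arm or the gripper's body presses on something with over 40 N, if the wrist force passes 120 N, or if a joint passes its speed limit or range.

### The arm

A 7-joint arm with a two-finger parallel gripper is mounted at the origin on a cart in front of the work surface, level with it; the furniture and walls round the work are solid. World frame = base frame: x ahead of the robot, y to its left, z up, the work surface at z = 0. Lengths are in mm, angles in rad, forces in N, time in s.
With the tool pointing down it reaches from about 400 to 875 mm from the base axis. Payload 4.4 kg.
Tool frame: the origin (TCP) lies at the very end of the fingers, on their centre line; the grasp point (between the pads) lies 19 mm behind it; y points along the fingers, z is the direction in which the jaws open and shut, and the axes are right-handed (so a half turn about y gives the same grasp; the last joint's range is limited). The gripper opens to 85 mm and grips with 20 to 120 N. Pads are 22 mm wide; open, the fingers measure 114 mm over their backs; the gripper's body (76 mm by 85 mm) begins 54 mm behind the grasp point. The pads swing forward as they close: fully open they stand 13 mm farther back than shut.
Start: joints at [1.233, 0.628, 0.038, 1.517, -0.027, 0.996, -0.02], TCP at [174.53, -626.145, 231.313] pointing down, gripper open.
Joint ranges: [-3.06, 3.06], [-0.37, 2.12], [-1.25, 1.32], [0.18, 2.47], [-1.1, 4.24], [0.23, 1.98], [-2.94, 2.94]. Speed limits (rad/s): [2.57, 2.57, 3.14, 3.14, 3.14, 3.14, 3.14].

### API

Orientations are given as [roll, pitch, yaw] about the fixed x, y, z axes, in that order (R = Rz(yaw) Ry(pitch) Rx(roll)).
In Python, from cell import read_state, get_image, finish_job gives the robot as it stands. The module is installed in compiled form; this text tells all that it offers.
- The arm moves only by the tool servo_tool, never from a script. Its argument "increments" is a list of rows, each an object of numbers: "dx", "dy", "dz": the shift along the world's x, y, z in cm; "ax", "ay", "az": the turn, a rotation vector about the world's x, y, z in rad; "claw": the closure, from -1 (fully open) to 1 (shut). A call has 1 to 8 rows; each row is the pose to reach, as a shift and turn from the pose commanded when the call began; what a row does not reach only later rows make up. A row lasts 1/12 s, in which the tool goes at most 41.7 mm and 7.16 degrees, less where a joint would pass 70% of its speed; a pose out of reach is approached as far as the arm can. A call with a gripper value outside its range is refused whole. The fingers move at their own pace and stop on an object; the grip force is fixed at half the most. Time passes only in rows, so rows that repeat a pose let the fingers close. It gives the time, the measured TCP pose, the force and the opening at its end, in the units of the state.
- read_state(): the state, without advancing time (a new reading comes with each control period).
- get_image(name): name is "scene" or "top" or "wrist"; returns a dict with "color" (384x512x3 uint8, red, green, blue), "fov_y" (degrees; the focal length in pixels is half the picture's height over the tangent of half this angle, whatever the lens; pixels are square), "cx", "cy" (the principal point, pixels), "R" (3x3) and "t" (3): a world point X has camera coordinates R X + t. Camera axes: x right, y down, z forward; pixel columns grow to the right and rows downward; lengths in mm; the calibration is good to about 2 mm. A picture is of the moment at which its call begins. There is no depth.
- finish_job(): hands the job in, once; it reports no verdict.
The state is a dict: "clock": time; "qpos": joint angles; "qd": joint speeds; "tau": joint torques, N m; "eef_pos": TCP position; "tool_rot": TCP orientation; "force": force on the tool from outside, world axes, zero at the start; "torque": the same for the moment, N m; "width": finger opening in mm.
Only numpy, scipy, OpenCV 4.12 (cv2) and the standard library are available. Lean on these libraries where they do the work, as an engineer would, in place of code of your own. Each camera call takes 0.05 s, during which the arm holds its last target.

## Working session

There is one attempt and no reset: what is moved stays moved. The work goes in short steps, Python scripts to look and compute and a tool call to move; the robot and the scene stay as the last step left them, time stands still between calls to the robot, and variables do not carry over. Pictures are saved under pics/ and viewed, and the job is handed in when it is done.

Besides the shell and the picture viewer there is one more tool, called after "Request:" by a JSON object that holds its "op" and its "data". servo_tool: Moves the arm, as the interface text tells. Its arguments: {"type":"object","properties":{"increments":{"type":"array","items":{"type":"object","properties":{"dx":{"type":"number"},"dy":{"type":"number"},"dz":{"type":"number"},"ax":{"type":"number"},"ay":{"type":"number"},"az":{"type":"number"},"claw":{"type":"number"}}}}},"required":["increments"]}

```bash
mkdir -p pics
cat > h.py <<'E'
import numpy as np, cv2
from cell import read_state, get_image
def snap(n,f):
    im=get_image(n); cv2.imwrite('pics/'+f,im['color'][:,:,::-1]); return im
def cam(im):
    h,w=im['color'].shape[:2]; f=h/2/np.tan(np.radians(im['fov_y'])/2)
    return f,im['cx'],im['cy'],np.array(im['R']),np.array(im['t'])
def px2w(im,u,v,z):
    f,cx,cy,R,t=cam(im); d=R.T@np.array([(u-cx)/f,(v-cy)/f,1]); c=-R.T@t
    return c+d*(z-c[2])/d[2]
def w2px(im,X):
    f,cx,cy,R,t=cam(im); p=R@np.array(X,float)+t; return [cx+f*p[0]/p[2],cy+f*p[1]/p[2]]
E
python3 - <<'E'
from h import *
import pickle
for n in ['scene','top','wrist']:
    im=snap(n,n+'0.png'); pickle.dump(im,open(n+'0.pkl','wb')); print(n,im['fov_y'],im['cx'],im['cy'],-np.array(im['R']).T@im['t'])
print(read_state())
E
```

```text
scene 52.0023092632035 253.7313771278776 188.99986294777818 [-134.98191854  539.84712116  752.84500303]
top 46.23156096704513 247.53952356444822 190.7765751776461 [ 384.03965698    3.59209653 1592.70619443]
wrist 69.83574339157728 253.90225743064258 196.72568451624454 [ 255.11322903 -603.19106595  374.40852617]
{'clock': 0.15, 'qpos': array([ 1.23318382,  0.62914859,  0.03846747,  1.51812153, -0.02701257,
        0.99628161, -0.02000888]), 'qd': array([ 0.00076114, -0.00469339, -0.0008213 , -0.00229614, -0.00019912,
        0.00023003,  0.00209012]), 'tau': array([ 1.15953611e-03, -5.63800979e+01,  1.22760605e+00, -1.93650216e+01,
        1.11214069e-02,  7.43519864e-03, -1.30254114e-05]), 'eef_pos': array([ 174.41155825, -625.68481459,  230.59636759]), 'tool_rot': array([-1.57223710e+00, -7.73446628e-06, -2.86981091e+00]), 'force': array([-0.27069785, -0.22291965,  0.14078639]), 'torque': array([-0.02868309, -0.01952393, -0.01779748]), 'width': 85.76166001284432}
```

View pics/scene0.png

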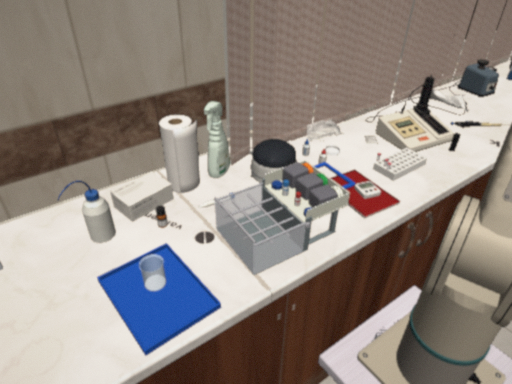

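View pics/top0.png

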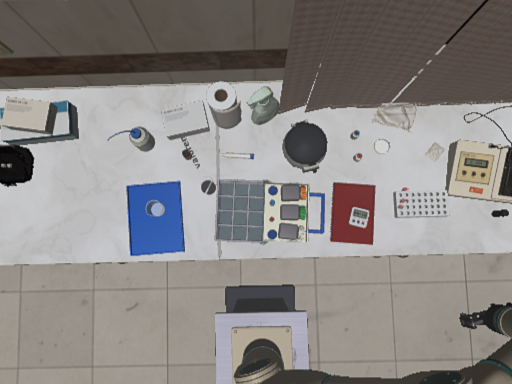

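View pics/wrist0.png

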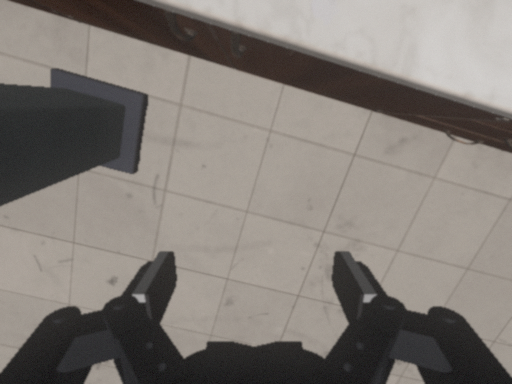

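Run:
```python
from h import *
import pickle
im=pickle.load(open('top0.pkl','rb'))
c=im['color'][150:270,110:390,::-1]
cv2.imwrite('pics/topz.png',cv2.resize(c,None,fx=2.8,fy=2.8,interpolation=cv2.INTER_CUBIC))
s=pickle.load(open('scene0.pkl','rb'))
c=s['color'][130:280,190:420,::-1]
cv2.imwrite('pics/scz.png',cv2.resize(c,None,fx=3.4,fy=3.4,interpolation=cv2.INTER_CUBIC))
```

```text
(no output)
```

View pics/topz.png

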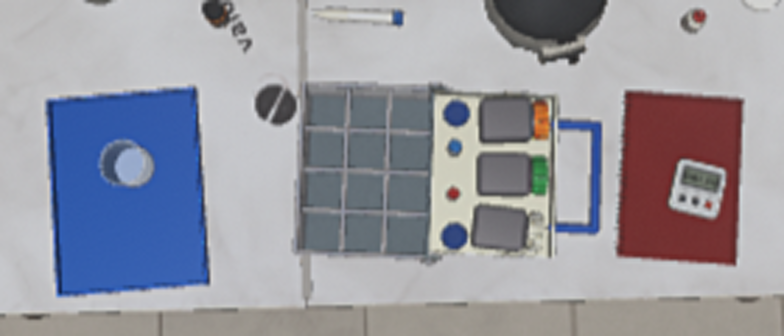

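View pics/scz.png

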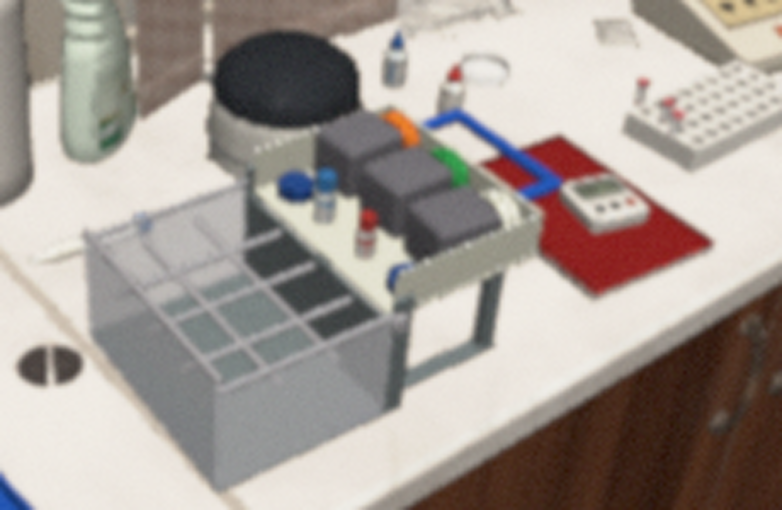

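Run:
```python
from h import *
import pickle
im=pickle.load(open('top0.pkl','rb'))
def P(n,x,y,z): print(n,px2w(im,110+x/2.8,150+y/2.8,z).round(1))
P('handle far',598,122,127);P('handle near',596,232,127)
P('tray wall end far',556,96,137);P('tray wall end near',552,257,137)
P('lip far',434,95,97);P('lip near',430,256,97)
P('grate far',306,85,116);P('grate near',299,253,116)
P('bar1 far',388,92,85);P('bar1 near',385,250,85)
P('bar2 far',349,92,85);P('bar2 near',343,250,85)
for n,a in dict(a=(48,101),b=(196,88),c=(209,284),d=(57,295)).items(): P('keep'+n,*a,18)
P('beaker base?',124,163,40); P('bk top',117,162,70);P('bk bot',134,165,4)
P('timer',697,188,31);P('tube',358,17,10);P('amber',214,12,60);P('red',695,20,60);
P('nb',625,92,12);P('nb',742,100,12);P('nb',736,264,12);P('nb',617,256,12)
P('bo',507,118,137);P('bg',505,174,137);P('bw',500,227,137)
```

```text
handle far [ 541.7 -217.   127. ]
handle near [ 414. -209.  127.]
tray wall end far [ 572.4 -168.3  137. ]
tray wall end near [ 386.6 -156.1  137. ]
lip far [582.8 -27.4  97. ]
lip near [391.5 -17.   97. ]
grate far [596.5 124.3 116. ]
grate near [398.7 135.9 116. ]
bar1 far [589.6  27.8  85. ]
bar1 near [400.   36.1  85. ]
bar2 far [590.9  74.9  85. ]
bar2 near [401.2  86.2  85. ]
keepa [599.3 460.3  18. ]
keepb [610.7 271.8  18. ]
keepc [364.2 257.4  18. ]
keepd [355.3 447.4  18. ]
beaker base? [516.  358.5  40. ]
bk top [514.9 360.2  70. ]
bk bot [516.2 353.9   4. ]
timer [ 466.8 -349.5   31. ]
tube [697.6  64.8  10. ]
amber [699.2 241.6  60. ]
red [ 671.8 -351.6   60. ]
nb [ 591.2 -270.    12. ]
nb [ 576.9 -416.1   12. ]
nb [ 372.5 -396.8   12. ]
nb [ 386.  -250.4   12. ]
bo [ 548.2 -110.5  137. ]
bg [ 483.2 -105.8  137. ]
bw [422.4 -97.9 137. ]
```

Request:
{"op": "servo_tool", "data": {"increments": [{"dx": 1.2,"dy": 1.7,"az": 0.12,"claw": 0.0},{"dx": 2.5,"dy": 3.5,"az": 0.24,"claw": 0.0},{"dx": 3.8,"dy": 5.2,"az": 0.36,"claw": 0.0},{"dx": 5,"dy": 7,"az": 0.48,"claw": 0.0},{"dx": 6.3,"dy": 8.6,"az": 0.6,"claw": 0.0},{"dx": 7.6,"dy": 10.4,"az": 0.72,"claw": 0.0},{"dx": 8.8,"dy": 12.1,"az": 0.84,"claw": 0.0},{"dx": 10.1,"dy": 13.8,"az": 0.94,"claw": 0.0}]}}

```text
invalid input at $.increments[0]: expected keys dx, dy, dz, ax, ay, az, claw
```

Request:
{"op": "servo_tool", "data": {"increments": [{"dx": 1.2,"dy": 1.7,"dz": 0,"ax": 0,"ay": 0,"az": 0.12,"claw": 0.0},{"dx": 2.5,"dy": 3.5,"dz": 0,"ax": 0,"ay": 0,"az": 0.24,"claw": 0.0},{"dx": 3.8,"dy": 5.2,"dz": 0,"ax": 0,"ay": 0,"az": 0.36,"claw": 0.0},{"dx": 5,"dy": 7,"dz": 0,"ax": 0,"ay": 0,"az": 0.48,"claw": 0.0},{"dx": 6.3,"dy": 8.6,"dz": 0,"ax": 0,"ay": 0,"az": 0.6,"claw": 0.0},{"dx": 7.6,"dy": 10.4,"dz": 0,"ax": 0,"ay": 0,"az": 0.72,"claw": 0.0},{"dx": 8.8,"dy": 12.1,"dz": 0,"ax": 0,"ay": 0,"az": 0.84,"claw": 0.0},{"dx": 10.1,"dy": 13.8,"dz": 0,"ax": 0,"ay": 0,"az": 0.94,"claw": 0.0}]}}

```text
clock: 0.82
eef_pos: [275.7, -487.1, 231.1]
tool_rot: [-1.571, 0.0, -1.924]
force: [-0.2, 0.1, 0.2]
width: 42.7
```

Request:
{"op": "servo_tool", "data": {"increments": [{"dx": 2.5,"dy": 3.5,"dz": 0,"ax": 0,"ay": 0,"az": 0.24,"claw": 0.0},{"dx": 5,"dy": 7,"dz": 0,"ax": 0,"ay": 0,"az": 0.48,"claw": 0.0},{"dx": 7.6,"dy": 10.4,"dz": 0,"ax": 0,"ay": 0,"az": 0.72,"claw": 0.0},{"dx": 10.1,"dy": 13.8,"dz": 0,"ax": 0,"ay": 0,"az": 0.94,"claw": 0.0},{"dx": 10.1,"dy": 13.8,"dz": 0,"ax": 0,"ay": 0,"az": 0.94,"claw": 0.0},{"dx": 10.1,"dy": 13.8,"dz": 0,"ax": 0,"ay": 0,"az": 0.94,"claw": 0.0},{"dx": 10.1,"dy": 13.8,"dz": 0,"ax": 0,"ay": 0,"az": 0.94,"claw": 0.0},{"dx": 10.1,"dy": 13.8,"dz": 0,"ax": 0,"ay": 0,"az": 0.94,"claw": 0.0}]}}

```text
clock: 1.48
eef_pos: [376.6, -349.7, 231.2]
tool_rot: [-1.571, 0.0, -0.983]
force: [-0.5, 0.0, -0.2]
width: 42.7
```

Request:
{"op": "servo_tool", "data": {"increments": [{"dx": 1.2,"dy": 1.7,"dz": 0,"ax": 0,"ay": 0,"az": 0.12,"claw": 0.0},{"dx": 2.5,"dy": 3.5,"dz": 0,"ax": 0,"ay": 0,"az": 0.24,"claw": 0.0},{"dx": 3.8,"dy": 5.2,"dz": 0,"ax": 0,"ay": 0,"az": 0.36,"claw": 0.0},{"dx": 5,"dy": 7,"dz": 0,"ax": 0,"ay": 0,"az": 0.48,"claw": 0.0},{"dx": 6.3,"dy": 8.6,"dz": 0,"ax": 0,"ay": 0,"az": 0.6,"claw": 0.0},{"dx": 7.6,"dy": 10.4,"dz": 0,"ax": 0,"ay": 0,"az": 0.72,"claw": 0.0},{"dx": 8.8,"dy": 12.1,"dz": 0,"ax": 0,"ay": 0,"az": 0.84,"claw": 0.0},{"dx": 10.1,"dy": 13.7,"dz": 0,"ax": 0,"ay": 0,"az": 0.93,"claw": 0.0}]}}

```text
clock: 2.15
eef_pos: [477.7, -212.2, 231.1]
tool_rot: [-1.571, 0.001, -0.054]
force: [0.7, -0.1, 0.5]
width: 42.4
```

Run:
```python
from h import *
import pickle
im=snap('wrist','w1.png');pickle.dump(im,open('w1.pkl','wb'))
s=read_state();print(s['clock'],s['eef_pos'],s['tool_rot'],s['width'])
for x in (-60,0,60): print(w2px(im,np.array([488,-23,127])+x*np.array([.998,-.058,0])-190*np.array([.058,.998,0])))
```

```text
2.2 [ 481.05356298 -207.86874237  231.70855908] [-1.56706401 -0.00356922 -0.04594617] 42.80352910357412
[np.float64(253.55533721693828), np.float64(130.3879897457048)]
[np.float64(253.32342744010344), np.float64(194.92413245648552)]
[np.float64(253.12366227147314), np.float64(250.51503339788542)]
```

View pics/w1.png

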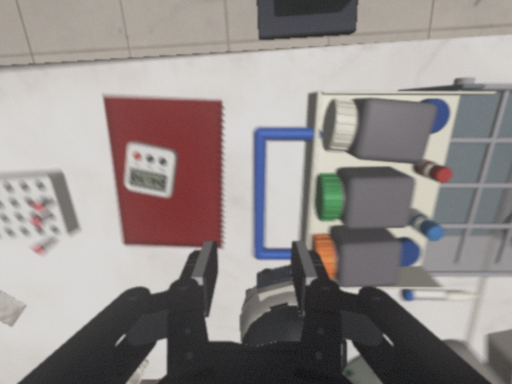

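Run:
```python
from h import *
import pickle
s=read_state();print(s['clock'],s['eef_pos'],s['tool_rot'],s['width'])
im=snap('wrist','w2.png');pickle.dump(im,open('w2.pkl','wb'))
c=im['color'].astype(int); 
m=(c[:,:,2]>120)&(c[:,:,0]<80)&(c[:,:,1]<110); m[:,300:]=0
for v in (150,170,190,210,230):
    u=np.where(m[v])[0]; print(v,u.min(),u.max(), px2w(im,(u.min()+u.max())/2,v,127).round(1))
s=read_state();print(s['clock'],s['eef_pos'],s['tool_rot'],s['width'])
t=snap('top','t2.png')
c=t['color'].astype(int)
m=(c[:,:,2]>90)&(c[:,:,0]<70)&(c[:,:,1]<110)
for v in range(198,230,4):
    u=np.where(m[v,312:340])[0]+312
    if len(u): print(v,u.min(),u.max(), px2w(t,u.mean(),v,131).round(1))
```

```text
2.2 [ 481.05356298 -207.86874237  231.70855908] [-1.56706401 -0.00356922 -0.04594617] 42.80352910357412
150 248 257 [ 438.2 -206.7  127. ]
170 248 257 [ 456.6 -207.6  127. ]
190 248 256 [ 476. -209.  127.]
210 247 256 [ 496.4 -210.4  127. ]
230 247 255 [ 517.8 -212.   127. ]
2.25 [ 479.74527562 -209.58095994  231.53551245] [-1.56813133 -0.00217399 -0.05278661] 42.81722476027776
198 322 324 [ 526.8 -213.9  131. ]
214 321 323 [ 474.8 -208.4  131. ]
218 321 323 [ 461.9 -207.8  131. ]
222 321 323 [ 449.  -207.2  131. ]
226 321 323 [ 436.1 -206.7  131. ]
```

Request:
{"op": "servo_tool", "data": {"increments": [{"dx": 0,"dy": 0.35,"dz": -2.5,"ax": 0,"ay": 0,"az": 0,"claw": 0.0},{"dx": 0,"dy": 0.35,"dz": -5.5,"ax": 0,"ay": 0,"az": 0,"claw": 0.0},{"dx": 0,"dy": 0.35,"dz": -8.5,"ax": 0,"ay": 0,"az": 0,"claw": 0.0},{"dx": 0,"dy": 0.35,"dz": -10.8,"ax": 0,"ay": 0,"az": 0,"claw": 0.0},{"dx": 0,"dy": 0.35,"dz": -12.2,"ax": 0,"ay": 0,"az": 0,"claw": 0.0},{"dx": 0,"dy": 0.35,"dz": -12.2,"ax": 0,"ay": 0,"az": 0,"claw": 0.0},{"dx": 0,"dy": 0.35,"dz": -12.2,"ax": 0,"ay": 0,"az": 0,"claw": 0.0}]}}

```text
clock: 2.88
eef_pos: [476.6, -210.4, 108.9]
tool_rot: [-1.571, 0.002, -0.062]
force: [1.3, 0.3, -0.1]
width: 42.6
```

Run:
```python
from h import *
im=snap('wrist','w3.png');s=snap('scene','s3.png')
cv2.imwrite('pics/s3z.png',cv2.resize(s['color'][130:280,190:420,::-1],None,fx=3,fy=3,interpolation=cv2.INTER_CUBIC))
```

```text
(no output)
```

View pics/w3.png

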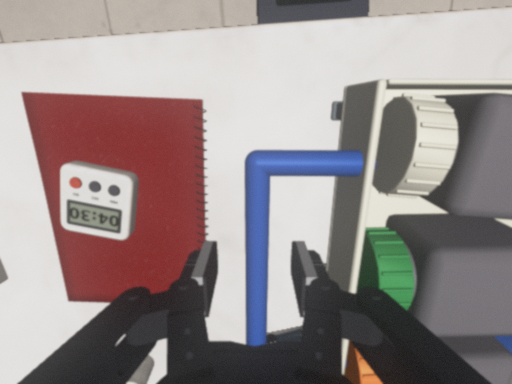

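View pics/s3z.png

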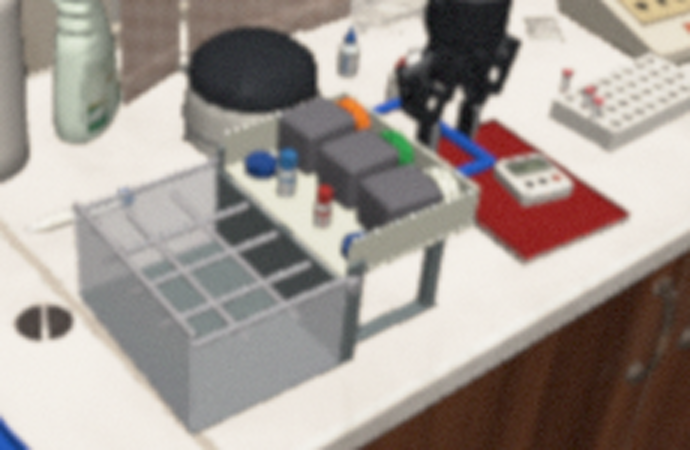

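Bar (u≈257) lies between the fingers (212–298). Close on it.

Request:
{"op": "servo_tool", "data": {"increments": [{"dx": 0,"dy": 0,"dz": 0,"ax": 0,"ay": 0,"az": 0,"claw": 1},{"dx": 0,"dy": 0,"dz": 0,"ax": 0,"ay": 0,"az": 0,"claw": 1},{"dx": 0,"dy": 0,"dz": 0,"ax": 0,"ay": 0,"az": 0,"claw": 1},{"dx": 0,"dy": 0,"dz": 0,"ax": 0,"ay": 0,"az": 0,"claw": 1},{"dx": 0,"dy": 0,"dz": 0,"ax": 0,"ay": 0,"az": 0,"claw": 1},{"dx": 0,"dy": 0,"dz": 0,"ax": 0,"ay": 0,"az": 0,"claw": 1}]}}

```text
clock: 3.48
eef_pos: [478.1, -209.3, 110.4]
tool_rot: [-1.571, -0.001, -0.06]
force: [-0.5, 0.7, 4.8]
width: 10.1
```

Run:
```python
import numpy as np
# bar (y,z) rel. start along sorter y dir, for theta
ys=np.array([.060,.998])
for th in np.arange(0,1.36,.05):
    c,s=np.cos(th),np.sin(th); y,z=-190,30
    # Rx(-th)
    Y=c*y+s*z; Z=-s*y+c*z
    d=(Y+190)*ys
    print(round(th,2),(d/10).round(2),round((Z-30)/10,2))
```

```text
0.0 [0. 0.] 0.0
0.05 [0.01 0.17] 0.95
0.1 [0.02 0.39] 1.88
0.15 [0.04 0.66] 2.81
0.2 [0.06 0.97] 3.71
0.25 [0.08 1.33] 4.61
0.3 [0.1  1.73] 5.48
0.35 [0.13 2.18] 6.33
0.4 [0.16 2.66] 7.16
0.45 [0.19 3.19] 7.97
0.5 [0.23 3.76] 8.74
0.55 [0.26 4.36] 9.49
0.6 [0.3 5. ] 10.2
0.65 [0.34 5.68] 10.89
0.7 [0.38 6.39] 11.53
0.75 [0.43 7.13] 12.15
0.8 [0.47 7.9 ] 12.72
0.85 [0.52 8.7 ] 13.25
0.9 [0.57 9.52] 13.75
0.95 [ 0.62 10.37] 14.2
1.0 [ 0.68 11.24] 14.61
1.05 [ 0.73 12.12] 14.97
1.1 [ 0.78 13.03] 15.29
1.15 [ 0.84 13.95] 15.57
1.2 [ 0.89 14.88] 15.8
1.25 [ 0.95 15.82] 15.98
1.3 [ 1.01 16.77] 16.11
1.35 [ 1.07 17.73] 16.2
```

Request:
{"op": "servo_tool", "data": {"increments": [{"dx": 0.01,"dy": 0.17,"dz": 0.95,"ax": 0,"ay": 0,"az": 0,"claw": 1},{"dx": 0.02,"dy": 0.39,"dz": 1.88,"ax": 0,"ay": 0,"az": 0,"claw": 1},{"dx": 0.04,"dy": 0.66,"dz": 2.81,"ax": 0,"ay": 0,"az": 0,"claw": 1},{"dx": 0.06,"dy": 0.97,"dz": 3.71,"ax": 0,"ay": 0,"az": 0,"claw": 1},{"dx": 0.08,"dy": 1.33,"dz": 4.61,"ax": 0,"ay": 0,"az": 0,"claw": 1},{"dx": 0.1,"dy": 1.73,"dz": 5.48,"ax": 0,"ay": 0,"az": 0,"claw": 1},{"dx": 0.13,"dy": 2.18,"dz": 6.33,"ax": 0,"ay": 0,"az": 0,"claw": 1},{"dx": 0.16,"dy": 2.66,"dz": 7.16,"ax": 0,"ay": 0,"az": 0,"claw": 1}]}}

```text
clock: 4.15
eef_pos: [479.6, -183.8, 182.2]
tool_rot: [-1.573, -0.001, -0.06]
force: [3.6, -2.8, -4.1]
width: 10.2
```

Run:
```python
from h import *
s=snap('scene','s4.png')
cv2.imwrite('pics/s4z.png',cv2.resize(s['color'][90:280,190:420,::-1],None,fx=3,fy=3,interpolation=cv2.INTER_CUBIC))
q=read_state();print(q['force'],q['torque'],q['eef_pos'])
```

```text
[ 1.51732202 -3.52257442 -1.60658511] [-1.13174366 -0.4021477  -0.09226749] [ 479.77032668 -183.00645023  183.4862892 ]
```

View pics/s4z.png

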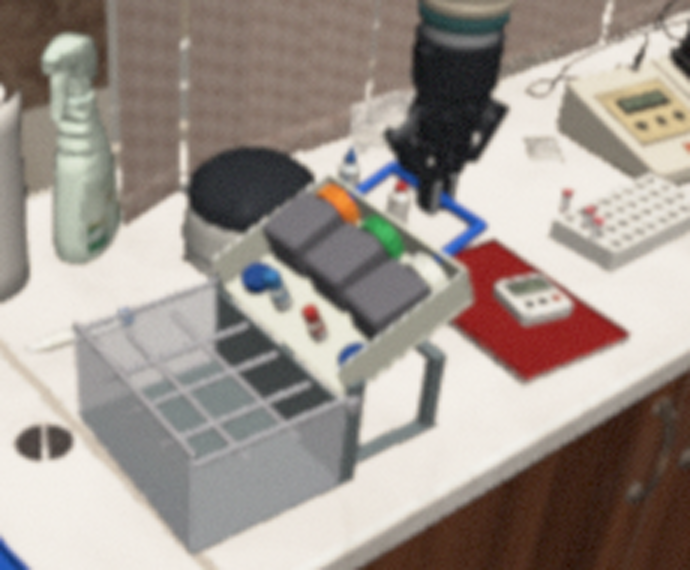

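Request:
{"op": "servo_tool", "data": {"increments": [{"dx": 0.03,"dy": 0.53,"dz": 0.81,"ax": 0,"ay": 0,"az": 0,"claw": 1},{"dx": 0.07,"dy": 1.1,"dz": 1.58,"ax": 0,"ay": 0,"az": 0,"claw": 1},{"dx": 0.1,"dy": 1.7,"dz": 2.33,"ax": 0,"ay": 0,"az": 0,"claw": 1},{"dx": 0.14,"dy": 2.34,"dz": 3.04,"ax": 0,"ay": 0,"az": 0,"claw": 1},{"dx": 0.18,"dy": 3.02,"dz": 3.73,"ax": 0,"ay": 0,"az": 0,"claw": 1},{"dx": 0.22,"dy": 3.73,"dz": 4.37,"ax": 0,"ay": 0,"az": 0,"claw": 1},{"dx": 0.27,"dy": 4.47,"dz": 4.99,"ax": 0,"ay": 0,"az": 0,"claw": 1},{"dx": 0.31,"dy": 5.24,"dz": 5.56,"ax": 0,"ay": 0,"az": 0,"claw": 1}]}}

```text
clock: 4.87
eef_pos: [482.9, -134.7, 238.3]
tool_rot: [-1.578, -0.002, -0.062]
force: [1.6, -10.3, 6.9]
width: 9.5
```

Run:
```python
from h import *
s=snap('scene','s5.png')
cv2.imwrite('pics/s5z.png',cv2.resize(s['color'][90:280,190:420,::-1],None,fx=3,fy=3,interpolation=cv2.INTER_CUBIC))
q=read_state();print(q['force'],q['torque'],q['eef_pos'])
```

```text
[ 0.73842212 -9.11617034  8.71804405] [-2.64350659 -0.1268953  -0.12050991] [ 483.04482969 -133.18818768  239.47690744]
```

View pics/s5z.png

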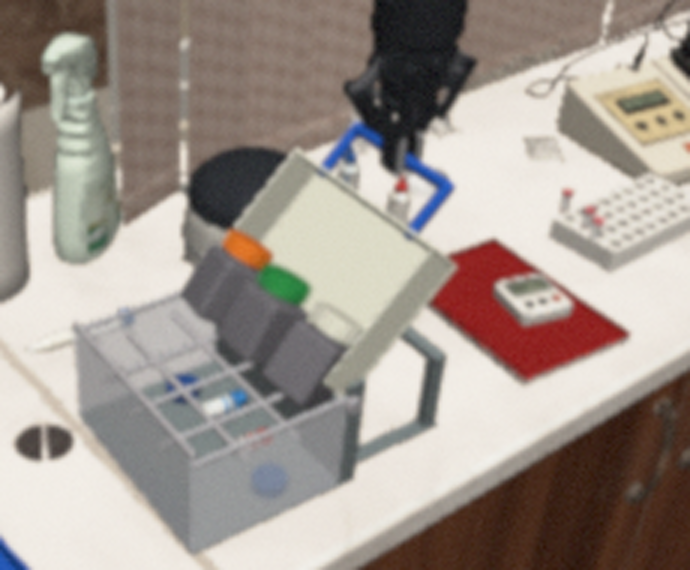

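Request:
{"op": "servo_tool", "data": {"increments": [{"dx": 0.05,"dy": 0.8,"dz": 0.53,"ax": 0,"ay": 0,"az": 0,"claw": 1},{"dx": 0.1,"dy": 1.62,"dz": 1.03,"ax": 0,"ay": 0,"az": 0,"claw": 1},{"dx": 0.15,"dy": 2.47,"dz": 1.48,"ax": 0,"ay": 0,"az": 0,"claw": 1},{"dx": 0.21,"dy": 3.34,"dz": 1.89,"ax": 0,"ay": 0,"az": 0,"claw": 1},{"dx": 0.26,"dy": 4.22,"dz": 2.25,"ax": 0,"ay": 0,"az": 0,"claw": 1},{"dx": 0.31,"dy": 5.13,"dz": 2.57,"ax": 0,"ay": 0,"az": 0,"claw": 1},{"dx": 0.37,"dy": 6.05,"dz": 2.85,"ax": 0,"ay": 0,"az": 0,"claw": 1},{"dx": 0.42,"dy": 6.98,"dz": 3.08,"ax": 0,"ay": 0,"az": 0,"claw": 1}]}}

```text
clock: 5.58
eef_pos: [487.7, -63.6, 270.5]
tool_rot: [-1.577, -0.004, -0.062]
force: [0.2, -8.1, 19.2]
width: 9.6
```

Run:
```python
from h import *
s=snap('scene','s6.png')
cv2.imwrite('pics/s6z.png',cv2.resize(s['color'][90:280,190:420,::-1],None,fx=3,fy=3,interpolation=cv2.INTER_CUBIC))
q=read_state();print(q['force'],q['torque'],q['eef_pos'])
```

```text
[-1.04510626 -5.04089806 21.13678996] [-1.85145976  0.30944164 -0.08595428] [487.92388445 -60.84125695 271.10934832]
```

View pics/s6z.png

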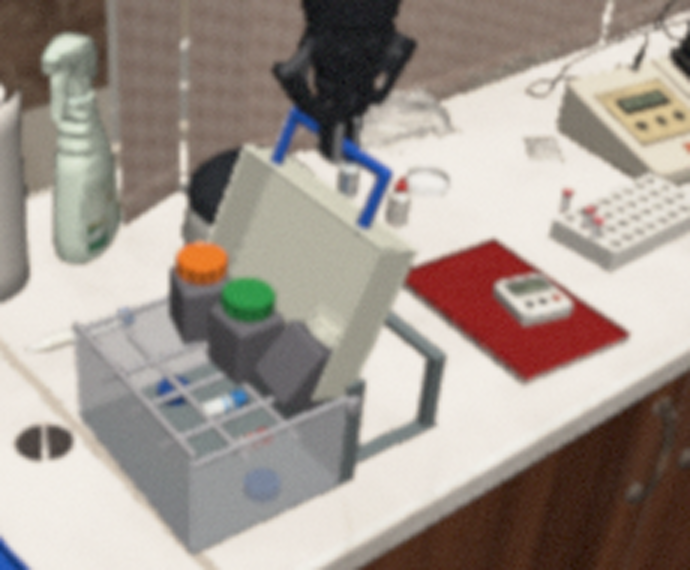

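Request:
{"op": "servo_tool", "data": {"increments": [{"dx": 0.03,"dy": 0.47,"dz": 0.15,"ax": 0,"ay": 0,"az": 0,"claw": 1},{"dx": 0.06,"dy": 0.94,"dz": 0.28,"ax": 0,"ay": 0,"az": 0,"claw": 1},{"dx": 0.09,"dy": 1.42,"dz": 0.4,"ax": 0,"ay": 0,"az": 0,"claw": 1},{"dx": 0.12,"dy": 1.89,"dz": 0.5,"ax": 0,"ay": 0,"az": 0,"claw": 1},{"dx": 0.14,"dy": 2.2,"dz": 0.5,"ax": 0,"ay": 0,"az": 0,"claw": 1},{"dx": 0.14,"dy": 2.2,"dz": 0.5,"ax": 0,"ay": 0,"az": 0,"claw": 1},{"dx": 0.14,"dy": 2.2,"dz": 0.5,"ax": 0,"ay": 0,"az": 0,"claw": 1}]}}

```text
clock: 6.22
eef_pos: [489.2, -39.4, 274.1]
tool_rot: [-1.573, -0.004, -0.06]
force: [3.5, -3.6, 7.8]
width: 9.4
```

Run:
```python
from h import *
s=snap('scene','s7.png')
cv2.imwrite('pics/s7z.png',cv2.resize(s['color'][90:280,190:420,::-1],None,fx=3,fy=3,interpolation=cv2.INTER_CUBIC))
q=read_state();print(q['force'],q['torque'],q['eef_pos'])
```

```text
[ 3.36458545 -2.94357635  8.17126561] [-1.1222003  -0.62053971 -0.08648197] [489.22244234 -39.53496658 274.09742845]
```

View pics/s7z.png

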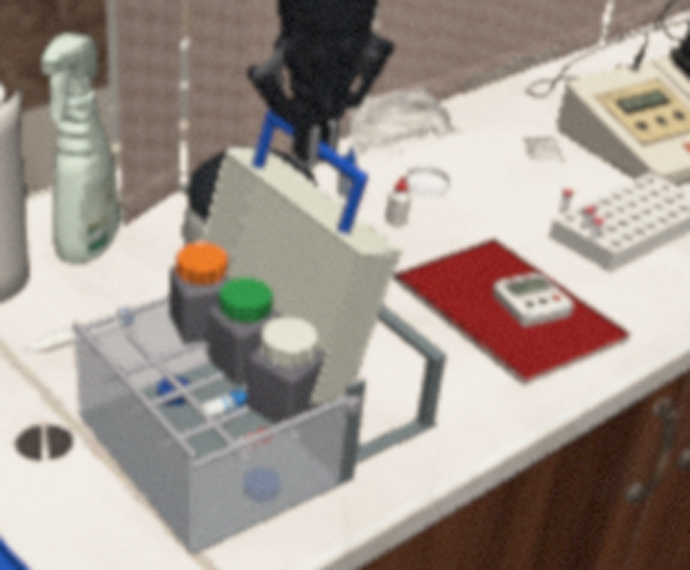

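Run:
```python
from h import *
import pickle
s=snap('top','t7.png'); pickle.dump(s,open('t7.pkl','wb'))
cv2.imwrite('pics/t7z.png',cv2.resize(s['color'][160:260,200:340,::-1],None,fx=5,fy=5,interpolation=cv2.INTER_CUBIC))
```

```text
(no output)
```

View pics/t7z.png

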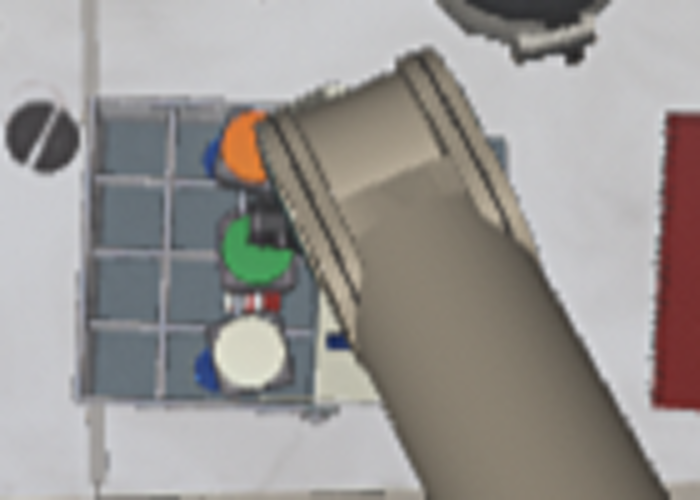

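Request:
{"op": "servo_tool", "data": {"increments": [{"dx": -0.08,"dy": -1.26,"dz": -0.3,"ax": 0,"ay": 0,"az": 0,"claw": 1},{"dx": -0.14,"dy": -2.2,"dz": -0.45,"ax": 0,"ay": 0,"az": 0,"claw": 1},{"dx": -0.19,"dy": -3.13,"dz": -0.7,"ax": 0,"ay": 0,"az": 0,"claw": 1},{"dx": -0.25,"dy": -4.05,"dz": -0.95,"ax": 0,"ay": 0,"az": 0,"claw": 1},{"dx": -0.35,"dy": -5.84,"dz": -1.65,"ax": 0,"ay": 0,"az": 0,"claw": 1},{"dx": -0.46,"dy": -7.56,"dz": -2.5,"ax": 0,"ay": 0,"az": 0,"claw": 1},{"dx": -0.56,"dy": -9.18,"dz": -3.55,"ax": 0,"ay": 0,"az": 0,"claw": 1},{"dx": -0.65,"dy": -10.69,"dz": -4.75,"ax": 0,"ay": 0,"az": 0,"claw": 1}]}}

```text
clock: 6.98
eef_pos: [482.1, -146.0, 224.9]
tool_rot: [-1.57, -0.002, -0.06]
force: [4.1, 2.5, -0.2]
width: 9.4
```

Request:
{"op": "servo_tool", "data": {"increments": [{"dx": -0.08,"dy": -1.39,"dz": -1.33,"ax": 0,"ay": 0,"az": 0,"claw": 1},{"dx": -0.15,"dy": -2.63,"dz": -2.79,"ax": 0,"ay": 0,"az": 0,"claw": 1},{"dx": -0.22,"dy": -3.73,"dz": -4.37,"ax": 0,"ay": 0,"az": 0,"claw": 1},{"dx": -0.28,"dy": -4.66,"dz": -6.05,"ax": 0,"ay": 0,"az": 0,"claw": 1},{"dx": -0.32,"dy": -5.42,"dz": -7.82,"ax": 0,"ay": 0,"az": 0,"claw": 1},{"dx": -0.36,"dy": -6.0,"dz": -9.65,"ax": 0,"ay": 0,"az": 0,"claw": 1},{"dx": -0.38,"dy": -6.3,"dz": -10.95,"ax": 0,"ay": 0,"az": 0,"claw": 1},{"dx": -0.38,"dy": -6.39,"dz": -11.4,"ax": 0,"ay": 0,"az": 0,"claw": 1}]}}

```text
clock: 7.65
eef_pos: [477.9, -209.3, 111.2]
tool_rot: [-1.571, 0.001, -0.06]
force: [-10.1, 4.6, 63.7]
width: 9.3
```

Request:
{"op": "servo_tool", "data": {"increments": [{"dx": 0,"dy": 0,"dz": 0,"ax": 0,"ay": 0,"az": 0,"claw": 1},{"dx": 0,"dy": 0,"dz": 0,"ax": 0,"ay": 0,"az": 0,"claw": 0},{"dx": 0,"dy": 0,"dz": 0,"ax": 0,"ay": 0,"az": 0,"claw": 0},{"dx": 0,"dy": 0,"dz": 0,"ax": 0,"ay": 0,"az": 0,"claw": 0},{"dx": 0,"dy": 0,"dz": 0,"ax": 0,"ay": 0,"az": 0,"claw": 0}]}}

```text
clock: 8.07
eef_pos: [476.1, -209.7, 109.8]
tool_rot: [-1.57, 0.003, -0.06]
force: [-0.1, -0.1, -0.2]
width: 42.8
```

Run:
```python
from h import *
s=snap('scene','s8.png')
cv2.imwrite('pics/s8z.png',cv2.resize(s['color'][90:280,190:420,::-1],None,fx=3,fy=3,interpolation=cv2.INTER_CUBIC))
q=read_state();print(q['force'],q['torque'],q['eef_pos'])
```

```text
[-0.04360525 -0.0782008   0.04623439] [-0.00165963  0.01294515 -0.02607242] [ 476.42506993 -209.67027203  109.97385665]
```

View pics/s8z.png

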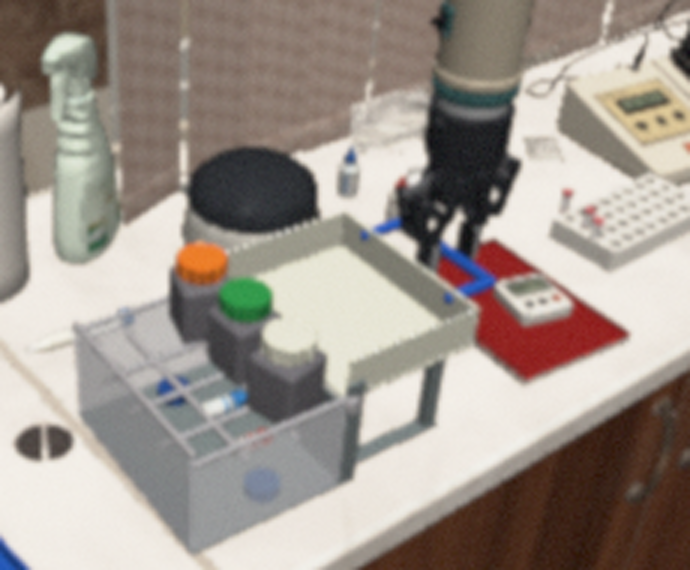

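Request:
{"op": "servo_tool", "data": {"increments": [{"dx": 0,"dy": 0,"dz": 4,"ax": 0,"ay": 0,"az": 0,"claw": 0},{"dx": 0,"dy": 0,"dz": 8,"ax": 0,"ay": 0,"az": 0,"claw": -1},{"dx": 0,"dy": 0,"dz": 12,"ax": 0,"ay": 0,"az": 0,"claw": -1},{"dx": 0,"dy": 3,"dz": 14,"ax": 0,"ay": 0,"az": 0,"claw": -1},{"dx": 0,"dy": 6,"dz": 14,"ax": 0,"ay": 0,"az": 0,"claw": -1},{"dx": 0,"dy": 9,"dz": 14,"ax": 0,"ay": 0,"az": 0,"claw": -1},{"dx": 0,"dy": 11,"dz": 14,"ax": 0,"ay": 0,"az": 0,"claw": -1},{"dx": 0,"dy": 11,"dz": 14,"ax": 0,"ay": 0,"az": 0,"claw": -1}]}}

```text
clock: 8.78
eef_pos: [477.2, -94.7, 251.3]
tool_rot: [-1.569, -0.0, -0.053]
force: [0.1, 0.5, -0.1]
width: 85.2
```

Run:
```python
from h import *
import pickle
s=snap('top','t9.png'); pickle.dump(s,open('t9.pkl','wb'))
cv2.imwrite('pics/t9z.png',cv2.resize(s['color'][160:260,200:340,::-1],None,fx=5,fy=5,interpolation=cv2.INTER_CUBIC))
w=snap('wrist','w9.png'); pickle.dump(w,open('w9.pkl','wb'))
print(read_state()['eef_pos'])
```

```text
[477.18965503 -99.42538595 250.63636445]
```

View pics/t9z.png

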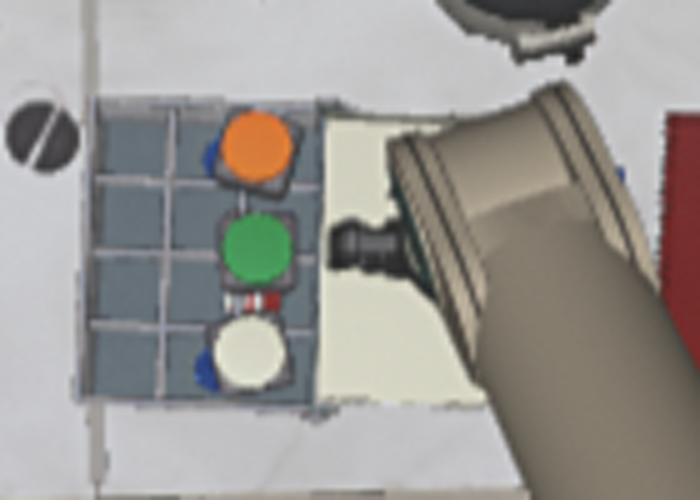

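View pics/w9.png

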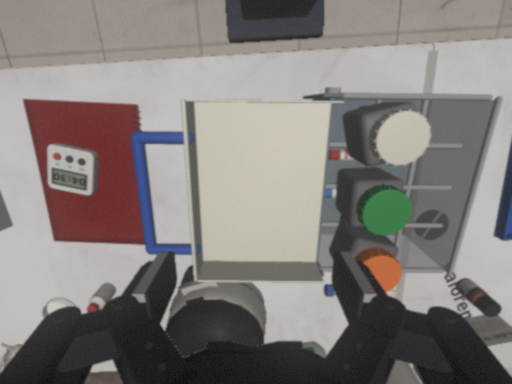

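Run:
```python
from h import *
import pickle
im=pickle.load(open('t9.pkl','rb'))
c=im['color']; hsv=cv2.cvtColor(c,cv2.COLOR_RGB2HSV)
H,S,V=[hsv[:,:,i].astype(int) for i in range(3)]
O=np.array([488.5,-19.5])
ms={'orange':(S>130)&(H>3)&(H<20)&(V>120),'green':(S>110)&(H>45)&(H<85)&(V>80),'white':(c.min(2)>170)}
for k,m in ms.items():
    m=m.copy(); x=np.zeros_like(m); x[178:242,240:262]=1; 
    if k=='white': x[:222]=0; x[:,259:]=0
    m&=x>0; v,u=np.where(m); 
    p=px2w(im,u.mean(),v.mean(),164)[:2]; d=p-O; ex=np.array([.998,-.06]);ey=np.array([.06,.998])
    print(k,m.sum(),u.mean().round(1),v.mean().round(1),p.round(1),'sorter',(d@ex).round(1),(d@ey).round(1))
def P(x,y,z): return px2w(im,200+x/5,160+y/5,z)[:2].round(1)
print('orange corners',P(300,120,145),P(292,200,145),P(213,180,145)); print('green',P(220,287,145),P(295,292,145),P(298,210,145)); print('white',P(218,390,145),P(292,383,145),P(205,318,145))
```

```text
orange 149 250.9 188.9 [559.   19.6] sorter 68.1 43.3
green 145 251.0 209.3 [493.7  20.9] sorter 2.7 40.6
white 147 249.3 230.0 [428.1  28. ] sorter -63.1 43.7
orange corners [576.6 -10.2] [524.6  -3.6] [539.   47.2]
green [469.7  44.3] [465.2  -3.8] [518.1  -7.3]
white [403.7  47.2] [ 4.07e+02 -3.00e-01] [450.   54.5]
```

Request:
{"op": "servo_tool", "data": {"increments": [{"dx": -1.2,"dy": 3.2,"dz": 0,"ax": 0,"ay": 0,"az": 0.05,"claw": -1},{"dx": -2.5,"dy": 6.4,"dz": 0,"ax": 0,"ay": 0,"az": 0.1,"claw": -1},{"dx": -3.7,"dy": 9.6,"dz": 0,"ax": 0,"ay": 0,"az": 0.17,"claw": -1},{"dx": -4.9,"dy": 12.7,"dz": 0,"ax": 0,"ay": 0,"az": 0.17,"claw": -1},{"dx": -4.9,"dy": 12.7,"dz": 0,"ax": 0,"ay": 0,"az": 0.17,"claw": -1},{"dx": -4.9,"dy": 12.7,"dz": -2,"ax": 0,"ay": 0,"az": 0.17,"claw": -1},{"dx": -4.9,"dy": 12.7,"dz": -4,"ax": 0,"ay": 0,"az": 0.17,"claw": -1},{"dx": -4.9,"dy": 12.7,"dz": -4,"ax": 0,"ay": 0,"az": 0.17,"claw": -1}]}}

```text
clock: 9.55
eef_pos: [426.6, 25.2, 208.1]
tool_rot: [-1.571, 0.006, 0.108]
force: [0.0, -0.4, -0.6]
width: 85.2
```

Run:
```python
from h import *
w=snap('wrist','w10.png')
s=snap('scene','s10.png')
cv2.imwrite('pics/s10z.png',cv2.resize(s['color'][90:280,190:420,::-1],None,fx=3,fy=3,interpolation=cv2.INTER_CUBIC))
q=read_state();print(q['eef_pos'],q['tool_rot'])
```

```text
[428.36627433  26.34169476 210.4703971 ] [-1.57070822  0.00202534  0.10878605]
```

View pics/w10.png

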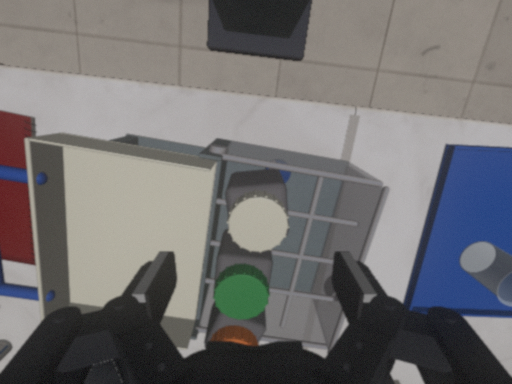

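View pics/s10z.png

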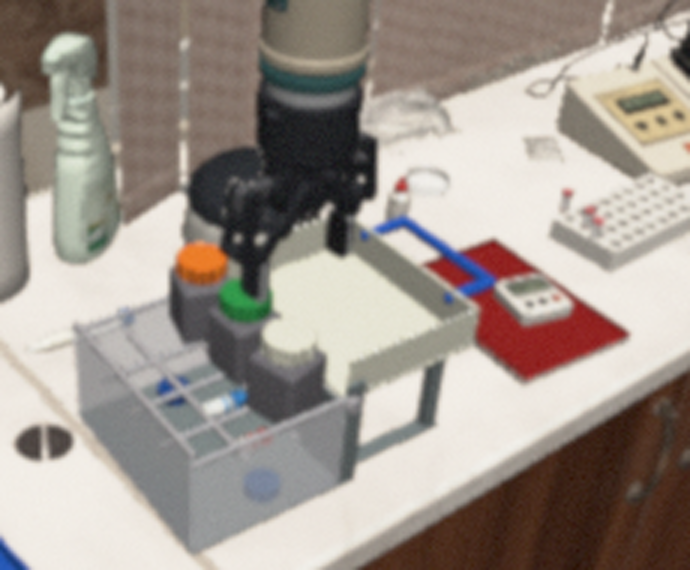

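Run:
```python
from h import *
w=get_image('wrist')
print(w2px(w,[428.1,28,165]),w2px(w,[493.7,20.9,165]),w2px(w,[559,19.6,165]))
```

```text
[np.float64(255.95614101521286), np.float64(220.6644765264724)] [np.float64(238.60052170345656), np.float64(292.2268590500887)] [np.float64(230.5967304169946), np.float64(352.04334221854714)]
```

Request:
{"op": "servo_tool", "data": {"increments": [{"dx": 0,"dy": 0,"dz": -2.5,"ax": 0,"ay": 0,"az": 0,"claw": -1},{"dx": 0,"dy": 0,"dz": -5,"ax": 0,"ay": 0,"az": 0,"claw": -1},{"dx": 0,"dy": 0,"dz": -7.5,"ax": 0,"ay": 0,"az": 0,"claw": -1},{"dx": 0,"dy": 0,"dz": -9.5,"ax": 0,"ay": 0,"az": 0,"claw": -1},{"dx": 0,"dy": 0,"dz": -10.2,"ax": 0,"ay": 0,"az": 0,"claw": -1},{"dx": 0,"dy": 0,"dz": -10.2,"ax": 0,"ay": 0,"az": 0,"claw": -1},{"dx": 0,"dy": 0,"dz": -10.2,"ax": 0,"ay": 0,"az": 0,"claw": 0.3},{"dx": 0,"dy": 0,"dz": -10.2,"ax": 0,"ay": 0,"az": 0,"claw": 1}]}}

```text
clock: 10.37
eef_pos: [429.7, 27.5, 110.0]
tool_rot: [-1.571, -0.003, 0.11]
force: [-0.6, 0.5, -0.0]
width: 64.0
```

Request:
{"op": "servo_tool", "data": {"increments": [{"dx": 0,"dy": 0,"dz": 0,"ax": 0,"ay": 0,"az": 0,"claw": 1},{"dx": 0,"dy": 0,"dz": 0,"ax": 0,"ay": 0,"az": 0,"claw": 1},{"dx": 0,"dy": 0,"dz": 0,"ax": 0,"ay": 0,"az": 0,"claw": 1},{"dx": 0,"dy": 0,"dz": 0,"ax": 0,"ay": 0,"az": 0,"claw": 1}]}}

```text
clock: 10.7
eef_pos: [429.7, 27.3, 110.3]
tool_rot: [-1.572, -0.003, 0.11]
force: [-0.8, -0.8, 8.4]
width: 50.1
```

Request:
{"op": "servo_tool", "data": {"increments": [{"dx": 0,"dy": 0,"dz": 0.5,"ax": 0,"ay": 0,"az": 0,"claw": 1},{"dx": 0,"dy": 0,"dz": 1.2,"ax": 0,"ay": 0,"az": 0,"claw": 1},{"dx": 0,"dy": 0,"dz": 2.2,"ax": 0,"ay": 0,"az": 0,"claw": 1},{"dx": 0,"dy": 0,"dz": 4,"ax": 0,"ay": 0,"az": 0,"claw": 1},{"dx": 0,"dy": 0,"dz": 6,"ax": 0,"ay": 0,"az": 0,"claw": 1},{"dx": 0,"dy": 0,"dz": 8,"ax": 0,"ay": 0,"az": 0,"claw": 1},{"dx": 0,"dy": 0,"dz": 9.5,"ax": 0,"ay": 0,"az": 0,"claw": 1},{"dx": 0,"dy": 0,"dz": 10,"ax": 0,"ay": 0,"az": 0,"claw": 1}]}}

```text
clock: 11.37
eef_pos: [429.6, 27.7, 211.3]
tool_rot: [-1.571, -0.004, 0.11]
force: [0.2, -0.1, -1.2]
width: 50.4
```

Run:
```python
from h import *
s=snap('scene','s11.png')
cv2.imwrite('pics/s11z.png',cv2.resize(s['color'][90:280,190:420,::-1],None,fx=3,fy=3,interpolation=cv2.INTER_CUBIC))
q=read_state();print(q['eef_pos'],q['tool_rot'],q['force'])
```

```text
[429.64397057  27.48504772 211.03004977] [-1.57135284 -0.00394178  0.10970535] [-0.2425328  -0.39588028  0.6111684 ]
```

View pics/s11z.png

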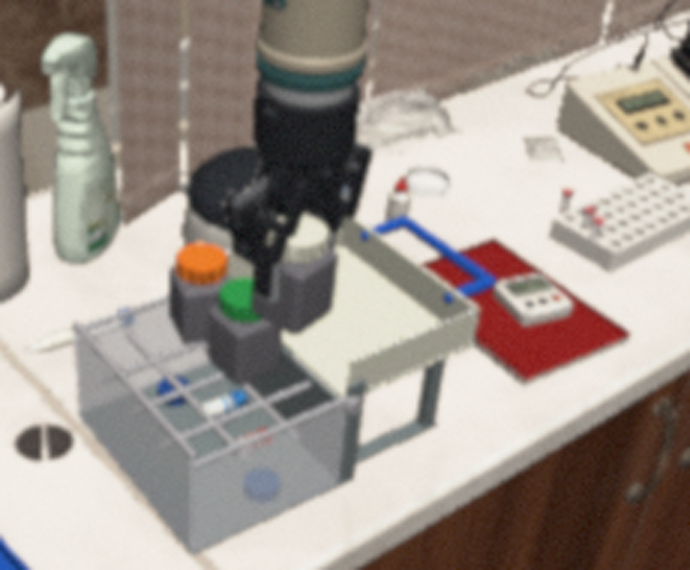

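Request:
{"op": "servo_tool", "data": {"increments": [{"dx": -0.3,"dy": 2.5,"dz": 0,"ax": 0,"ay": 0,"az": -0.01,"claw": 1},{"dx": -0.7,"dy": 6.5,"dz": 0,"ax": 0,"ay": 0,"az": -0.02,"claw": 1},{"dx": -1.2,"dy": 10.5,"dz": 0,"ax": 0,"ay": 0,"az": -0.03,"claw": 1},{"dx": -1.6,"dy": 14.5,"dz": 0,"ax": 0,"ay": 0,"az": -0.04,"claw": 1},{"dx": -2.1,"dy": 18.5,"dz": 0,"ax": 0,"ay": 0,"az": -0.05,"claw": 1},{"dx": -2.5,"dy": 22.5,"dz": 0,"ax": 0,"ay": 0,"az": -0.055,"claw": 1},{"dx": -2.9,"dy": 26,"dz": 0,"ax": 0,"ay": 0,"az": -0.055,"claw": 1},{"dx": -3.1,"dy": 28.2,"dz": -2,"ax": 0,"ay": 0,"az": -0.055,"claw": 1}]}}

```text
clock: 12.08
eef_pos: [397.5, 315.7, 190.9]
tool_rot: [-1.564, -0.004, 0.059]
force: [0.8, 0.7, -1.3]
width: 50.1
```

Request:
{"op": "servo_tool", "data": {"increments": [{"dx": 0,"dy": 0,"dz": -3,"ax": 0,"ay": 0,"az": 0,"claw": 1},{"dx": 0,"dy": 0,"dz": -6,"ax": 0,"ay": 0,"az": 0,"claw": 1},{"dx": 0,"dy": 0,"dz": -9,"ax": 0,"ay": 0,"az": 0,"claw": 1},{"dx": 0,"dy": 0,"dz": -12,"ax": 0,"ay": 0,"az": 0,"claw": 1},{"dx": 0,"dy": 0,"dz": -14.2,"ax": 0,"ay": 0,"az": 0,"claw": 1},{"dx": 0,"dy": 0,"dz": -15.3,"ax": 0,"ay": 0,"az": 0,"claw": 1},{"dx": 0,"dy": 0,"dz": -15.8,"ax": 0,"ay": 0,"az": 0,"claw": 1},{"dx": 0,"dy": 0,"dz": -15.9,"ax": 0,"ay": 0,"az": 0,"claw": 1}]}}

```text
clock: 12.75
eef_pos: [396.8, 309.1, 29.7]
tool_rot: [-1.572, 0.001, 0.056]
force: [-0.6, 0.5, -1.9]
width: 49.9
```

Run:
```python
from h import *
s=snap('scene','s12.png')
cv2.imwrite('pics/s12z.png',cv2.resize(s['color'][200:370,60:290,::-1],None,fx=3,fy=3,interpolation=cv2.INTER_CUBIC))
q=read_state();print(q['eef_pos'],q['tool_rot'],q['force'])
```

```text
[397.28740358 309.60541687  30.02003328] [-1.57078643e+00  5.81824080e-05  5.58025743e-02] [-0.2902001   0.7800746  -0.58825061]
```

View pics/s12z.png

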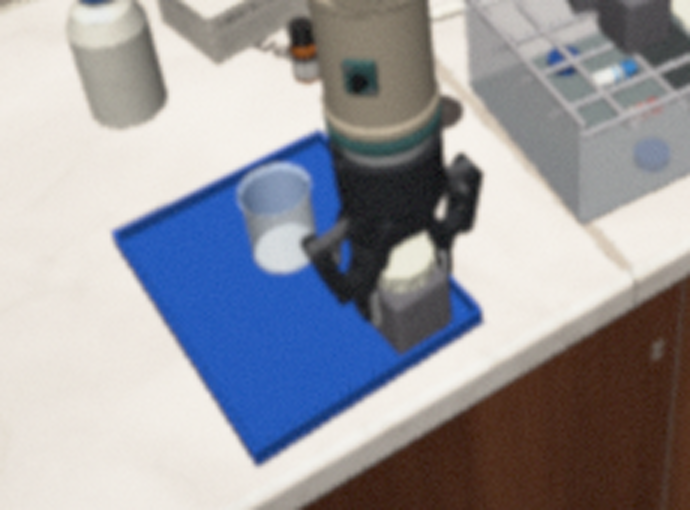

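Request:
{"op": "servo_tool", "data": {"increments": [{"dx": 0,"dy": 0,"dz": -0.1,"ax": 0,"ay": 0,"az": 0,"claw": 1},{"dx": 0,"dy": 0,"dz": -0.1,"ax": 0,"ay": 0,"az": 0,"claw": -0.5},{"dx": 0,"dy": 0,"dz": -0.1,"ax": 0,"ay": 0,"az": 0,"claw": -0.5},{"dx": 0,"dy": 0,"dz": -0.1,"ax": 0,"ay": 0,"az": 0,"claw": -0.5},{"dx": 0,"dy": 0,"dz": 2,"ax": 0,"ay": 0,"az": 0,"claw": -0.5},{"dx": 0,"dy": 0,"dz": 5,"ax": 0,"ay": 0,"az": 0,"claw": -0.5},{"dx": 0,"dy": 0,"dz": 9,"ax": 0,"ay": 0,"az": 0,"claw": -0.5},{"dx": 0,"dy": 0,"dz": 13,"ax": 0,"ay": 0,"az": 0,"claw": -1}]}}

```text
clock: 13.47
eef_pos: [396.7, 308.8, 160.9]
tool_rot: [-1.572, 0.002, 0.056]
force: [1.2, 0.3, 0.4]
width: 74.5
```

Request:
{"op": "servo_tool", "data": {"increments": [{"dx": 0.8,"dy": -2.5,"dz": 2,"ax": 0,"ay": 0,"az": -0.02,"claw": -1},{"dx": 2,"dy": -6,"dz": 4,"ax": 0,"ay": 0,"az": -0.04,"claw": -1},{"dx": 3.3,"dy": -9.8,"dz": 5,"ax": 0,"ay": 0,"az": -0.06,"claw": -1},{"dx": 4.5,"dy": -13.6,"dz": 5,"ax": 0,"ay": 0,"az": -0.08,"claw": -1},{"dx": 5.8,"dy": -17.4,"dz": 5,"ax": 0,"ay": 0,"az": -0.1,"claw": -1},{"dx": 7.1,"dy": -21.2,"dz": 5,"ax": 0,"ay": 0,"az": -0.12,"claw": -1},{"dx": 8.3,"dy": -25,"dz": 5,"ax": 0,"ay": 0,"az": -0.135,"claw": -1},{"dx": 9.3,"dy": -27.9,"dz": 5,"ax": 0,"ay": 0,"az": -0.135,"claw": -1}]}}

```text
clock: 14.13
eef_pos: [490.9, 26.3, 210.0]
tool_rot: [-1.573, -0.0, -0.083]
force: [-0.0, 0.7, -0.5]
width: 85.6
```

Request:
{"op": "servo_tool", "data": {"increments": [{"dx": 0.3,"dy": -0.9,"dz": 0,"ax": 0,"ay": 0,"az": 0,"claw": -1},{"dx": 0.3,"dy": -0.9,"dz": 0,"ax": 0,"ay": 0,"az": 0,"claw": -1},{"dx": 0.3,"dy": -0.9,"dz": 0,"ax": 0,"ay": 0,"az": 0,"claw": -1}]}}

```text
clock: 14.38
eef_pos: [493.3, 21.9, 209.9]
tool_rot: [-1.57, 0.0, -0.08]
force: [0.2, 0.0, -0.4]
width: 85.5
```

Run:
```python
from h import *
w=snap('wrist','w13.png')
q=read_state();print(q['clock'],q['eef_pos'],q['tool_rot'])
print(w2px(w,[493.7,20.9,165]),w2px(w,[559,19.6,165]))
```

```text
14.4333 [493.10237438  23.05502609 210.06431646] [-1.56954183e+00 -2.90917862e-05 -7.81234018e-02]
[np.float64(252.40156364715125), np.float64(221.56236903753435)] [np.float64(257.3047962473739), np.float64(293.8022851515303)]
```

View pics/w13.png

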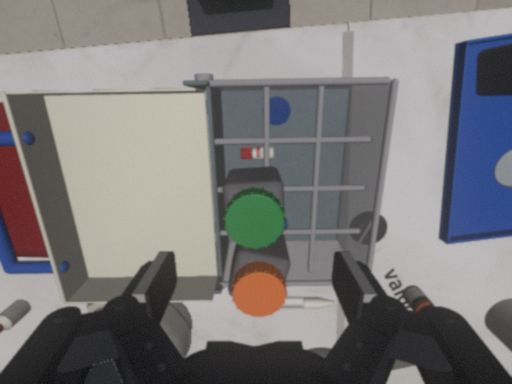

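Request:
{"op": "servo_tool", "data": {"increments": [{"dx": 0,"dy": 0,"dz": -2.5,"ax": 0,"ay": 0,"az": 0,"claw": -1},{"dx": 0,"dy": 0,"dz": -5.5,"ax": 0,"ay": 0,"az": 0,"claw": -1},{"dx": 0,"dy": 0,"dz": -8,"ax": 0,"ay": 0,"az": 0,"claw": -1},{"dx": 0,"dy": 0,"dz": -9.7,"ax": 0,"ay": 0,"az": 0,"claw": -1},{"dx": 0,"dy": 0,"dz": -10,"ax": 0,"ay": 0,"az": 0,"claw": -1},{"dx": 0,"dy": 0,"dz": -10,"ax": 0,"ay": 0,"az": 0,"claw": -0.3},{"dx": 0,"dy": 0,"dz": -10,"ax": 0,"ay": 0,"az": 0,"claw": 1},{"dx": 0,"dy": 0,"dz": -10,"ax": 0,"ay": 0,"az": 0,"claw": 1}]}}

```text
clock: 15.1
eef_pos: [494.4, 22.4, 111.1]
tool_rot: [-1.57, -0.002, -0.079]
force: [-0.1, -1.7, 0.0]
width: 51.4
```

Request:
{"op": "servo_tool", "data": {"increments": [{"dx": 0,"dy": 0,"dz": 0,"ax": 0,"ay": 0,"az": 0,"claw": 1},{"dx": 0,"dy": 0,"dz": 0,"ax": 0,"ay": 0,"az": 0,"claw": 1},{"dx": 0,"dy": 0,"dz": 0,"ax": 0,"ay": 0,"az": 0,"claw": 1},{"dx": 0,"dy": 0,"dz": 0,"ax": 0,"ay": 0,"az": 0,"claw": 1}]}}

```text
clock: 15.43
eef_pos: [494.5, 22.3, 111.4]
tool_rot: [-1.57, -0.003, -0.079]
force: [-1.9, 1.6, 7.9]
width: 49.8
```

Request:
{"op": "servo_tool", "data": {"increments": [{"dx": 0,"dy": 0,"dz": 0.5,"ax": 0,"ay": 0,"az": 0,"claw": 1},{"dx": 0,"dy": 0,"dz": 1.2,"ax": 0,"ay": 0,"az": 0,"claw": 1},{"dx": 0,"dy": 0,"dz": 2.2,"ax": 0,"ay": 0,"az": 0,"claw": 1},{"dx": 0,"dy": 0,"dz": 4,"ax": 0,"ay": 0,"az": 0,"claw": 1},{"dx": 0,"dy": 0,"dz": 6,"ax": 0,"ay": 0,"az": 0,"claw": 1},{"dx": 0,"dy": 0,"dz": 8,"ax": 0,"ay": 0,"az": 0,"claw": 1},{"dx": 0,"dy": 0,"dz": 9.5,"ax": 0,"ay": 0,"az": 0,"claw": 1},{"dx": 0,"dy": 0,"dz": 10,"ax": 0,"ay": 0,"az": 0,"claw": 1}]}}

```text
clock: 16.1
eef_pos: [494.9, 21.6, 212.8]
tool_rot: [-1.57, -0.004, -0.08]
force: [-0.1, 0.2, -2.0]
width: 49.6
```

Run:
```python
from h import *
import pickle
w=snap('wrist','w14.png')
s=snap('scene','s14.png'); t=snap('top','t14.png'); pickle.dump(t,open('t14.pkl','wb'))
cv2.imwrite('pics/s14z.png',cv2.resize(s['color'][90:350,90:350,::-1],None,fx=2.3,fy=2.3,interpolation=cv2.INTER_CUBIC))
cv2.imwrite('pics/t14z.png',cv2.resize(t['color'][160:260,120:280,::-1],None,fx=5,fy=5,interpolation=cv2.INTER_CUBIC))
q=read_state();print(q['clock'],q['eef_pos'],q['tool_rot'],q['width'])
```

```text
16.25 [493.51351067  20.96885056 210.06629773] [-1.57114739e+00 -5.99177504e-04 -8.03813056e-02] 49.219555504787444
```

View pics/s14z.png

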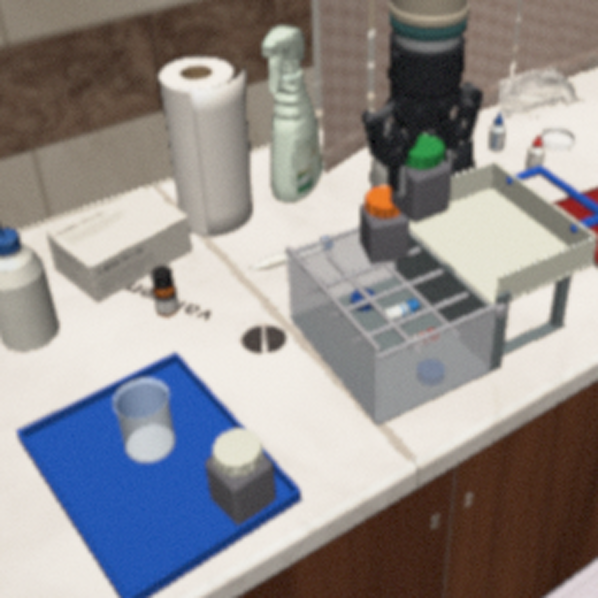

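View pics/t14z.png

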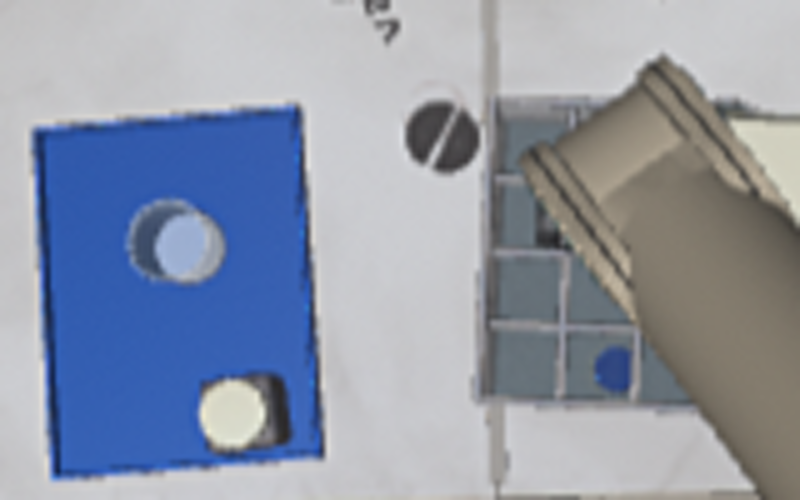

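Request:
{"op": "servo_tool", "data": {"increments": [{"dx": -0.6,"dy": 2.4,"dz": 0,"ax": 0,"ay": 0,"az": 0.02,"claw": 1},{"dx": -1.6,"dy": 6.2,"dz": 0,"ax": 0,"ay": 0,"az": 0.04,"claw": 1},{"dx": -2.6,"dy": 10,"dz": 0,"ax": 0,"ay": 0,"az": 0.06,"claw": 1},{"dx": -3.6,"dy": 13.8,"dz": 0,"ax": 0,"ay": 0,"az": 0.08,"claw": 1},{"dx": -4.6,"dy": 17.6,"dz": 0,"ax": 0,"ay": 0,"az": 0.1,"claw": 1},{"dx": -5.6,"dy": 21.4,"dz": 0,"ax": 0,"ay": 0,"az": 0.12,"claw": 1},{"dx": -6.6,"dy": 25.2,"dz": 0,"ax": 0,"ay": 0,"az": 0.135,"claw": 1},{"dx": -7.6,"dy": 29,"dz": 0,"ax": 0,"ay": 0,"az": 0.135,"claw": 1}]}}

```text
clock: 16.92
eef_pos: [416.2, 312.3, 208.5]
tool_rot: [-1.572, 0.002, 0.056]
force: [0.9, -0.4, -0.9]
width: 49.9
```

Request:
{"op": "servo_tool", "data": {"increments": [{"dx": -1,"dy": 3.8,"dz": 0,"ax": 0,"ay": 0,"az": 0,"claw": 1},{"dx": -1.9,"dy": 7.2,"dz": -1,"ax": 0,"ay": 0,"az": 0,"claw": 1},{"dx": -2.4,"dy": 8.8,"dz": -3,"ax": 0,"ay": 0,"az": 0,"claw": 1},{"dx": -2.4,"dy": 8.8,"dz": -6,"ax": 0,"ay": 0,"az": 0,"claw": 1},{"dx": -2.4,"dy": 8.8,"dz": -9,"ax": 0,"ay": 0,"az": 0,"claw": 1},{"dx": -2.4,"dy": 8.8,"dz": -11,"ax": 0,"ay": 0,"az": 0,"claw": 1},{"dx": -2.4,"dy": 8.8,"dz": -12,"ax": 0,"ay": 0,"az": 0,"claw": 1},{"dx": -2.4,"dy": 8.8,"dz": -12,"ax": 0,"ay": 0,"az": 0,"claw": 1}]}}

```text
clock: 17.58
eef_pos: [392.0, 397.6, 86.8]
tool_rot: [-1.575, 0.004, 0.056]
force: [-0.4, -0.0, -0.4]
width: 49.9
```

Run:
```python
from h import *
s=snap('scene','s15.png')
cv2.imwrite('pics/s15z.png',cv2.resize(s['color'][200:370,60:290,::-1],None,fx=3,fy=3,interpolation=cv2.INTER_CUBIC))
q=read_state();print(q['clock'],q['eef_pos'],q['tool_rot'],q['width'])
```

```text
17.6333 [392.78493689 398.68536226  88.60393239] [-1.57270486  0.00226817  0.05559621] 49.697117223338374
```

View pics/s15z.png

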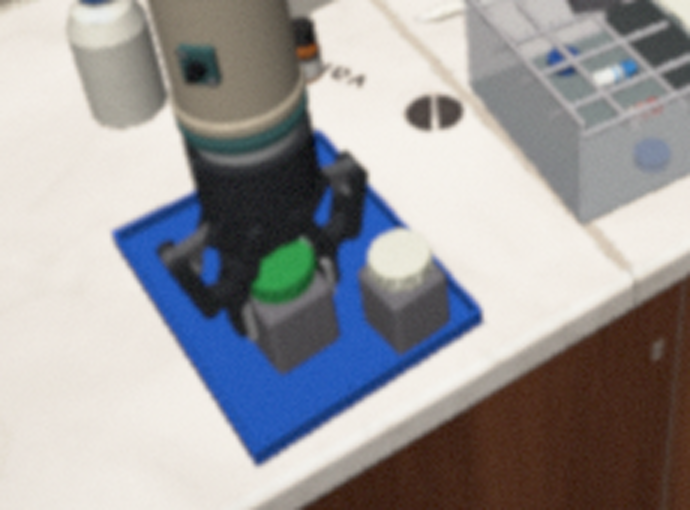

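Request:
{"op": "servo_tool", "data": {"increments": [{"dx": 0,"dy": 0,"dz": -2,"ax": 0,"ay": 0,"az": 0,"claw": 1},{"dx": 0,"dy": 0,"dz": -4,"ax": 0,"ay": 0,"az": 0,"claw": 1},{"dx": 0,"dy": 0,"dz": -5.3,"ax": 0,"ay": 0,"az": 0,"claw": 1},{"dx": 0,"dy": 0,"dz": -5.9,"ax": 0,"ay": 0,"az": 0,"claw": 1},{"dx": 0,"dy": 0,"dz": -6,"ax": 0,"ay": 0,"az": 0,"claw": 1},{"dx": 0,"dy": 0,"dz": -6,"ax": 0,"ay": 0,"az": 0,"claw": 1}]}}

```text
clock: 18.13
eef_pos: [393.7, 399.6, 30.6]
tool_rot: [-1.57, -0.001, 0.055]
force: [0.6, -0.3, -0.7]
width: 49.7
```

Request:
{"op": "servo_tool", "data": {"increments": [{"dx": 0,"dy": 0,"dz": 0,"ax": 0,"ay": 0,"az": 0,"claw": -0.5},{"dx": 0,"dy": 0,"dz": 0,"ax": 0,"ay": 0,"az": 0,"claw": -0.5},{"dx": 0,"dy": 0,"dz": 0,"ax": 0,"ay": 0,"az": 0,"claw": -0.5},{"dx": 0,"dy": 0,"dz": 2,"ax": 0,"ay": 0,"az": 0,"claw": -0.5},{"dx": 0,"dy": 0,"dz": 5,"ax": 0,"ay": 0,"az": 0,"claw": -0.5},{"dx": 0,"dy": 0,"dz": 9,"ax": 0,"ay": 0,"az": 0,"claw": -0.5},{"dx": 0,"dy": 0,"dz": 13,"ax": 0,"ay": 0,"az": 0,"claw": -1},{"dx": 0,"dy": 0,"dz": 17,"ax": 0,"ay": 0,"az": 0,"claw": -1}]}}

```text
clock: 18.8
eef_pos: [393.1, 399.2, 201.7]
tool_rot: [-1.571, 0.001, 0.056]
force: [1.6, 0.6, 0.1]
width: 84.2
```

Request:
{"op": "servo_tool", "data": {"increments": [{"dx": 1,"dy": -2.3,"dz": 0.5,"ax": 0,"ay": 0,"az": -0.03,"claw": -1},{"dx": 2.5,"dy": -5.7,"dz": 1,"ax": 0,"ay": 0,"az": -0.06,"claw": -1},{"dx": 4,"dy": -9.1,"dz": 1,"ax": 0,"ay": 0,"az": -0.09,"claw": -1},{"dx": 5.5,"dy": -12.6,"dz": 1,"ax": 0,"ay": 0,"az": -0.12,"claw": -1},{"dx": 7,"dy": -16.1,"dz": 1,"ax": 0,"ay": 0,"az": -0.15,"claw": -1},{"dx": 8.5,"dy": -19.6,"dz": 1,"ax": 0,"ay": 0,"az": -0.18,"claw": -1},{"dx": 10,"dy": -23.1,"dz": 1,"ax": 0,"ay": 0,"az": -0.21,"claw": -1},{"dx": 11.5,"dy": -26.6,"dz": 1,"ax": 0,"ay": 0,"az": -0.255,"claw": -1}]}}

```text
clock: 19.47
eef_pos: [509.1, 131.5, 210.3]
tool_rot: [-1.571, -0.001, -0.201]
force: [0.9, 0.3, -0.7]
width: 85.2
```

Request:
{"op": "servo_tool", "data": {"increments": [{"dx": 1.5,"dy": -3.5,"dz": 0,"ax": 0,"ay": 0,"az": 0,"claw": -1},{"dx": 3,"dy": -7,"dz": 0,"ax": 0,"ay": 0,"az": 0,"claw": -1},{"dx": 4.2,"dy": -9.8,"dz": 0,"ax": 0,"ay": 0,"az": 0,"claw": -1},{"dx": 4.9,"dy": -11.3,"dz": 0,"ax": 0,"ay": 0,"az": 0,"claw": -1},{"dx": 4.9,"dy": -11.3,"dz": 0,"ax": 0,"ay": 0,"az": 0,"claw": -1},{"dx": 4.9,"dy": -11.3,"dz": 0,"ax": 0,"ay": 0,"az": 0,"claw": -1}]}}

```text
clock: 19.97
eef_pos: [557.6, 19.5, 209.8]
tool_rot: [-1.57, 0.0, -0.202]
force: [0.7, 0.8, 0.1]
width: 85.6
```

Run:
```python
from h import *
w=snap('wrist','w16.png')
q=read_state();print(q['clock'],q['eef_pos'],q['tool_rot'])
print(w2px(w,[559,19.6,165]))
```

```text
20.0167 [557.23487238  21.12558913 210.00709314] [-1.56979613e+00  2.03783561e-04 -1.99616242e-01]
[np.float64(254.24124051350265), np.float64(222.6645437486376)]
```

View pics/w16.png

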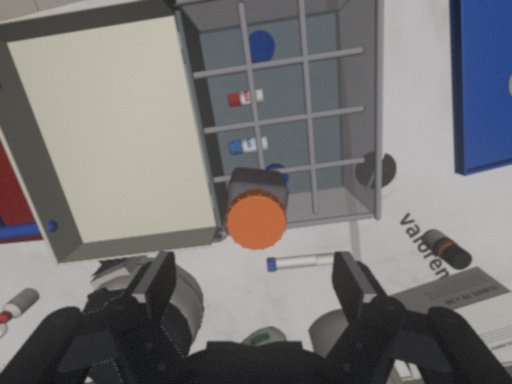

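Request:
{"op": "servo_tool", "data": {"increments": [{"dx": 0,"dy": 0,"dz": -2.5,"ax": 0,"ay": 0,"az": 0,"claw": -1},{"dx": 0,"dy": 0,"dz": -5.5,"ax": 0,"ay": 0,"az": 0,"claw": -1},{"dx": 0,"dy": 0,"dz": -8,"ax": 0,"ay": 0,"az": 0,"claw": -1},{"dx": 0,"dy": 0,"dz": -9.7,"ax": 0,"ay": 0,"az": 0,"claw": -1},{"dx": 0,"dy": 0,"dz": -10,"ax": 0,"ay": 0,"az": 0,"claw": -1},{"dx": 0,"dy": 0,"dz": -10,"ax": 0,"ay": 0,"az": 0,"claw": -0.3},{"dx": 0,"dy": 0,"dz": -10,"ax": 0,"ay": 0,"az": 0,"claw": 1},{"dx": 0,"dy": 0,"dz": -10,"ax": 0,"ay": 0,"az": 0,"claw": 1}]}}

```text
clock: 20.68
eef_pos: [558.4, 21.3, 111.3]
tool_rot: [-1.57, -0.002, -0.199]
force: [-0.1, 0.3, 4.4]
width: 51.8
```

Request:
{"op": "servo_tool", "data": {"increments": [{"dx": 0,"dy": 0,"dz": 0,"ax": 0,"ay": 0,"az": 0,"claw": 1},{"dx": 0,"dy": 0,"dz": 0,"ax": 0,"ay": 0,"az": 0,"claw": 1},{"dx": 0,"dy": 0,"dz": 0,"ax": 0,"ay": 0,"az": 0,"claw": 1},{"dx": 0,"dy": 0,"dz": 0,"ax": 0,"ay": 0,"az": 0,"claw": 1}]}}

```text
clock: 21.02
eef_pos: [558.7, 21.3, 111.7]
tool_rot: [-1.569, -0.003, -0.2]
force: [-1.0, 0.8, 7.2]
width: 50.5
```

Request:
{"op": "servo_tool", "data": {"increments": [{"dx": 0,"dy": 0,"dz": 0.5,"ax": 0,"ay": 0,"az": 0,"claw": 1},{"dx": 0,"dy": 0,"dz": 1.2,"ax": 0,"ay": 0,"az": 0,"claw": 1},{"dx": 0,"dy": 0,"dz": 2.2,"ax": 0,"ay": 0,"az": 0,"claw": 1},{"dx": 0,"dy": 0,"dz": 4,"ax": 0,"ay": 0,"az": 0,"claw": 1},{"dx": 0,"dy": 0,"dz": 6,"ax": 0,"ay": 0,"az": 0,"claw": 1},{"dx": 0,"dy": 0,"dz": 8,"ax": 0,"ay": 0,"az": 0,"claw": 1},{"dx": 0,"dy": 0,"dz": 9.5,"ax": 0,"ay": 0,"az": 0,"claw": 1},{"dx": 0,"dy": 0,"dz": 10,"ax": 0,"ay": 0,"az": 0,"claw": 1}]}}

```text
clock: 21.68
eef_pos: [558.9, 20.7, 213.0]
tool_rot: [-1.57, -0.005, -0.2]
force: [0.3, 0.7, -0.5]
width: 50.1
```

Run:
```python
from h import *
import pickle
s=snap('scene','s17.png'); t=snap('top','t17.png'); pickle.dump(t,open('t17.pkl','wb'))
cv2.imwrite('pics/s17z.png',cv2.resize(s['color'][90:350,90:350,::-1],None,fx=2.3,fy=2.3,interpolation=cv2.INTER_CUBIC))
cv2.imwrite('pics/t17z.png',cv2.resize(t['color'][160:260,120:280,::-1],None,fx=5,fy=5,interpolation=cv2.INTER_CUBIC))
q=read_state();print(q['clock'],q['eef_pos'],q['tool_rot'],q['width'])
```

```text
21.7833 [558.17209763  20.27629931 211.16106454] [-1.57043132 -0.00250664 -0.20016698] 50.518311141263524
```

View pics/s17z.png

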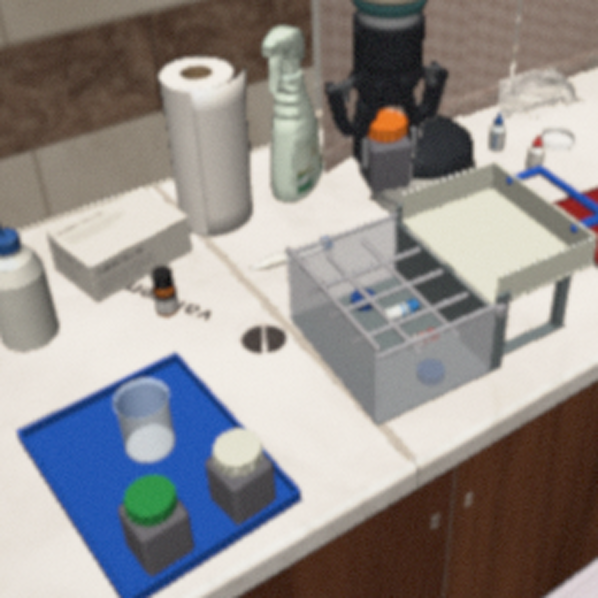

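View pics/t17z.png

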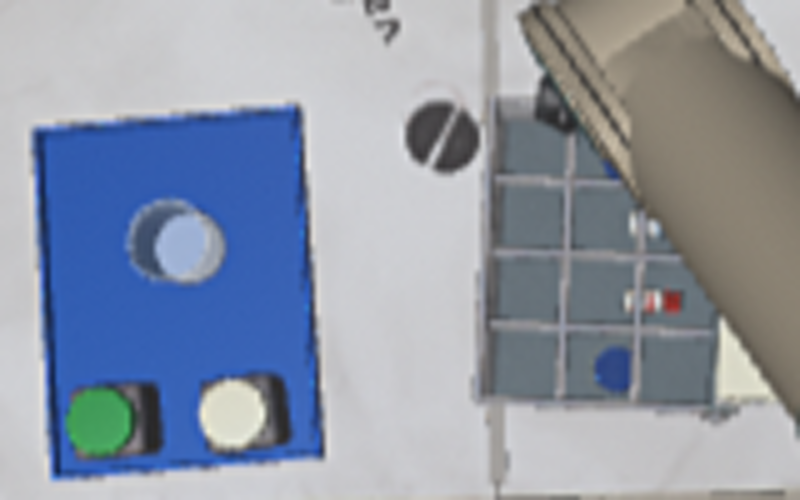

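Request:
{"op": "servo_tool", "data": {"increments": [{"dx": -0.6,"dy": 2.4,"dz": 0,"ax": 0,"ay": 0,"az": 0.03,"claw": 1},{"dx": -1.6,"dy": 6.2,"dz": 0,"ax": 0,"ay": 0,"az": 0.06,"claw": 1},{"dx": -2.6,"dy": 10,"dz": 0,"ax": 0,"ay": 0,"az": 0.09,"claw": 1},{"dx": -3.6,"dy": 13.8,"dz": 0,"ax": 0,"ay": 0,"az": 0.12,"claw": 1},{"dx": -4.6,"dy": 17.6,"dz": 0,"ax": 0,"ay": 0,"az": 0.15,"claw": 1},{"dx": -5.6,"dy": 21.4,"dz": 0,"ax": 0,"ay": 0,"az": 0.18,"claw": 1},{"dx": -6.6,"dy": 25.2,"dz": 0,"ax": 0,"ay": 0,"az": 0.22,"claw": 1},{"dx": -7.6,"dy": 29,"dz": 0,"ax": 0,"ay": 0,"az": 0.255,"claw": 1}]}}

```text
clock: 22.45
eef_pos: [480.3, 311.3, 208.6]
tool_rot: [-1.572, 0.002, 0.057]
force: [0.9, -0.5, -1.1]
width: 50.5
```

Request:
{"op": "servo_tool", "data": {"increments": [{"dx": -0.9,"dy": 3.8,"dz": 0,"ax": 0,"ay": 0,"az": 0,"claw": 1},{"dx": -1.8,"dy": 7.2,"dz": 0,"ax": 0,"ay": 0,"az": 0,"claw": 1},{"dx": -2.4,"dy": 9.5,"dz": 0,"ax": 0,"ay": 0,"az": 0,"claw": 1},{"dx": -2.5,"dy": 10,"dz": -2,"ax": 0,"ay": 0,"az": 0,"claw": 1},{"dx": -2.5,"dy": 10,"dz": -5,"ax": 0,"ay": 0,"az": 0,"claw": 1},{"dx": -2.5,"dy": 10,"dz": -7,"ax": 0,"ay": 0,"az": 0,"claw": 1},{"dx": -2.5,"dy": 10,"dz": -8,"ax": 0,"ay": 0,"az": 0,"claw": 1},{"dx": -2.5,"dy": 10,"dz": -8,"ax": 0,"ay": 0,"az": 0,"claw": 1}]}}

```text
clock: 23.12
eef_pos: [455.1, 408.4, 126.5]
tool_rot: [-1.575, 0.005, 0.055]
force: [-0.2, -0.7, -0.5]
width: 50.6
```

Run:
```python
from h import *
s=snap('scene','s18.png')
cv2.imwrite('pics/s18z.png',cv2.resize(s['color'][200:370,60:290,::-1],None,fx=3,fy=3,interpolation=cv2.INTER_CUBIC))
w=snap('wrist','w18.png')
q=read_state();print(q['clock'],q['eef_pos'],q['tool_rot'],q['width'])
```

```text
23.2167 [456.53489445 410.42183444 129.82076484] [-1.57070245e+00  5.29334795e-04  5.50859043e-02] 50.11900063487182
```

View pics/s18z.png

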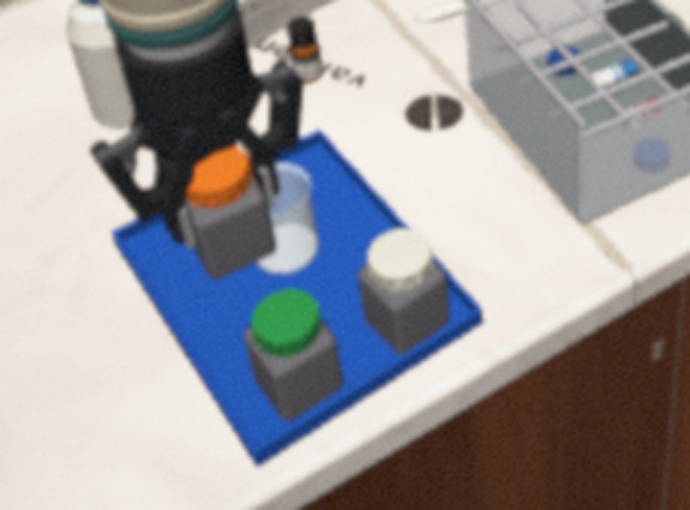

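View pics/w18.png

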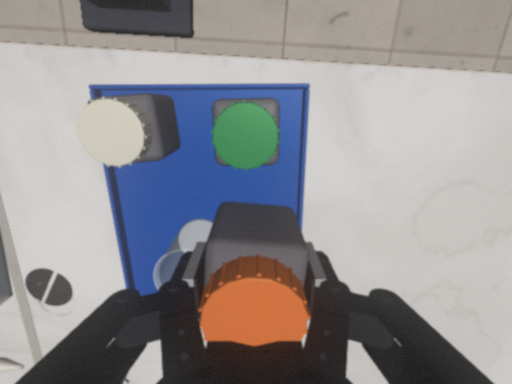

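Request:
{"op": "servo_tool", "data": {"increments": [{"dx": -0.2,"dy": 0.5,"dz": -2,"ax": 0,"ay": 0,"az": 0,"claw": 1},{"dx": -0.2,"dy": 0.5,"dz": -4.5,"ax": 0,"ay": 0,"az": 0,"claw": 1},{"dx": -0.2,"dy": 0.5,"dz": -7,"ax": 0,"ay": 0,"az": 0,"claw": 1},{"dx": -0.2,"dy": 0.5,"dz": -8.8,"ax": 0,"ay": 0,"az": 0,"claw": 1},{"dx": -0.2,"dy": 0.5,"dz": -9.7,"ax": 0,"ay": 0,"az": 0,"claw": 1},{"dx": -0.2,"dy": 0.5,"dz": -10,"ax": 0,"ay": 0,"az": 0,"claw": 1},{"dx": -0.2,"dy": 0.5,"dz": -10,"ax": 0,"ay": 0,"az": 0,"claw": 1}]}}

```text
clock: 23.8
eef_pos: [455.0, 415.9, 31.3]
tool_rot: [-1.57, -0.001, 0.055]
force: [0.3, 0.9, -0.4]
width: 50.6
```

Request:
{"op": "servo_tool", "data": {"increments": [{"dx": 0,"dy": 0,"dz": 0,"ax": 0,"ay": 0,"az": 0,"claw": -0.4},{"dx": 0,"dy": 0,"dz": 0,"ax": 0,"ay": 0,"az": 0,"claw": -0.4},{"dx": 0,"dy": 0,"dz": 0,"ax": 0,"ay": 0,"az": 0,"claw": -0.4},{"dx": 0,"dy": 0,"dz": 2,"ax": 0,"ay": 0,"az": 0,"claw": -0.4},{"dx": 0,"dy": 0,"dz": 5,"ax": 0,"ay": 0,"az": 0,"claw": -0.4},{"dx": 0,"dy": 0,"dz": 9,"ax": 0,"ay": 0,"az": 0,"claw": -0.4},{"dx": 0,"dy": 0,"dz": 13,"ax": 0,"ay": 0,"az": 0,"claw": -0.4},{"dx": 0,"dy": 0,"dz": 17,"ax": 0,"ay": 0,"az": 0,"claw": -0.4}]}}

```text
clock: 24.47
eef_pos: [454.3, 415.3, 201.9]
tool_rot: [-1.57, 0.0, 0.056]
force: [0.8, 0.4, -0.8]
width: 59.7
```

Request:
{"op": "servo_tool", "data": {"increments": [{"dx": -1,"dy": -4,"dz": 1,"ax": 0,"ay": 0,"az": 0,"claw": -0.4},{"dx": -2,"dy": -8,"dz": 1,"ax": 0,"ay": 0,"az": 0,"claw": -0.4},{"dx": -3,"dy": -12,"dz": 1,"ax": 0,"ay": 0,"az": 0,"claw": -0.4},{"dx": -3,"dy": -16,"dz": 1,"ax": 0,"ay": 0,"az": 0,"claw": -0.4},{"dx": -3,"dy": -20,"dz": 1,"ax": 0,"ay": 0,"az": 0,"claw": -0.4},{"dx": -3,"dy": -23,"dz": 1,"ax": 0,"ay": 0,"az": 0,"claw": -0.4},{"dx": -3,"dy": -23,"dz": 1,"ax": 0,"ay": 0,"az": 0,"claw": -0.4},{"dx": -3,"dy": -23,"dz": 1,"ax": 0,"ay": 0,"az": 0,"claw": -0.4}]}}

```text
clock: 25.13
eef_pos: [425.1, 183.5, 210.2]
tool_rot: [-1.571, -0.001, 0.051]
force: [0.3, 0.2, 1.0]
width: 59.8
```

Run:
```python
from h import *
s=snap('scene','s19.png'); t=snap('top','t19.png')
cv2.imwrite('pics/s19z.png',cv2.resize(s['color'][90:350,90:350,::-1],None,fx=2.3,fy=2.3,interpolation=cv2.INTER_CUBIC))
cv2.imwrite('pics/t19z.png',cv2.resize(t['color'][150:260,120:350,::-1],None,fx=3.4,fy=3.4,interpolation=cv2.INTER_CUBIC))
q=read_state();print(q['clock'],q['eef_pos'],q['force'])
```

```text
25.2333 [424.96568861 186.64211074 210.44023599] [ 0.13458879  1.33455441 -0.3439615 ]
```

View pics/s19z.png

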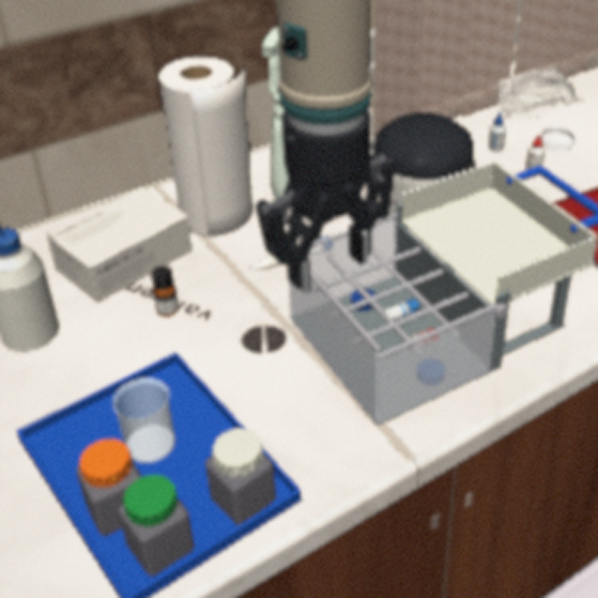

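View pics/t19z.png

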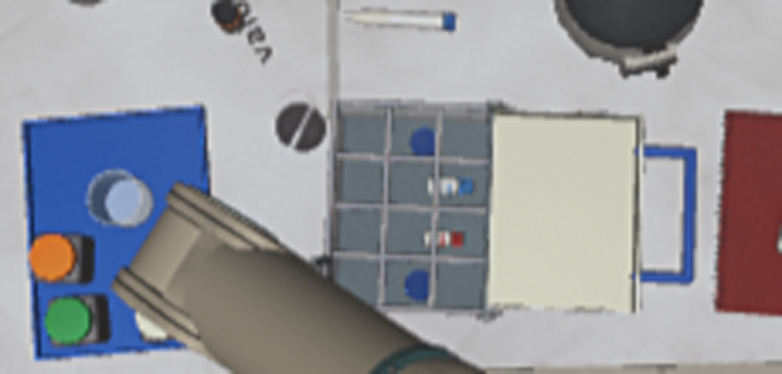

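```bash
python3 -c "
from cell import finish_job
print(finish_job())"
```

```text
the job is handed in; nothing more can be done
None
```

The job is done and handed in at about 25 s on the clock; the report gave no verdict.

- **Tipping:** I gripped the blue handle and swung the tray up until it was near its stop, at about 1.3 rad. The four small pieces fell through into the catch pan and the three bottles stood upright on the grate. I then lowered the tray back to level with the bottles still standing there.
- **Placing:** I picked the white, green and orange bottles off one at a time and stood each one on the floor of the blue tray.

**Last checks:**
- In the final scene picture the three bottles stand apart in the blue tray and the beaker is upright in its place.
- The final top picture shows both caps and both vials in the catch pan and the tip-up tray level. The arm partly hid the white bottle there, but the scene picture shows it.
- The bystanders that can be seen have not moved. The timer was outside the last crops, but the arm never went near it after it let go of the handle.
- The gripper was empty and clear of everything. The largest wrist force I saw was about 65 N, as the tray came down on its rest.

No check failed. I judged heights in the pan, and that nothing had moved, by eye from the pictures rather than measuring them.

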